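# Tip the stubby scoop out of the tall utensil pot

### The arm

A 6-joint arm with a two-finger parallel gripper is mounted at the origin on a cart in front of the work surface, level with it; the furniture and walls round the work are solid. World frame = base frame: x ahead of the robot, y to its left, z up, the work surface at z = 0. Lengths are in m, angles in degrees, forces in N, time in s.
With the tool pointing down it reaches from about 0.275 to 1 m from the base axis. Payload 8.4 kg.
Tool frame: the origin (TCP) lies midway between the tips of the shut fingers; the grasp point (between the pads) lies 19 mm behind it; z points along the fingers, y is the direction in which the jaws open and shut (so a half turn about z gives the same grasp; the last joint's range is limited). The gripper opens to 85 mm and grips with 20 to 120 N. Pads are 22 mm wide; open, the fingers measure 114 mm over their backs; the gripper's body (76 mm by 85 mm) begins 54 mm behind the grasp point. The pads swing forward as they close: fully open they stand 13 mm farther back than shut.
Start: joints at [-74.966, 20.225, 93.587, -0, 66.188, -0.138], TCP at [0.164, -0.603, 0.231] pointing down, gripper open.
Joint ranges: [-150.9, 150.9], [-52.94, 120.26], [3.33, 152.33], [-74.26, 254.26], [0, 154.13], [-172.89, 172.89]. Speed limits (degrees/s): [127.2, 127.2, 159.86, 180, 180, 180].

### API

Orientations are given as [roll, pitch, yaw] about the fixed x, y, z axes, in that order (R = Rz(yaw) Ry(pitch) Rx(roll)).
In Python, from workcell import get_obs, read_camera, calibration, sign_off gives the robot as it stands.
- The arm moves only by the tool send_rows, never from a script. Its argument "commands" is a list of rows, each a list of 2 entries, a list of its own where there are three numbers: the shift along the tool's x, y, z in mm, then the turn, a rotation vector about the tool's x, y, z in rad. A call has 1 to 12 rows; each row is the pose to reach, as a shift and turn from the pose commanded when the call began, along the tool's axes at that moment; what a row does not reach only later rows make up. A row lasts 1/12 s, in which the tool goes at most 41.7 mm and 7.16 degrees, less where a joint would pass 70% of its speed; a pose out of reach is approached as far as the arm can. A call with a gripper value outside its range is refused whole. "gripper" is the opening, from 0 (shut) to 1 (fully open), set as the call begins (left out, the last holds). The fingers move at their own pace and stop on an object; the grip force is fixed at half the most. Time passes only in rows, so rows that repeat a pose let the fingers close. It gives the time, the measured TCP pose, the force and the opening at its end, in the units of the state.
- get_obs(): the state, without advancing time (a new reading comes with each control period).
- read_camera(name): name is "scene" or "top" or "wrist"; returns the picture (480x640x3 uint8, red, green, blue); there is no depth.
- calibration(name): a dict with "vertical_fov" (degrees; the focal length in pixels is half the picture's height over the tangent of half this angle, whatever the lens; pixels are square), "cx", "cy" (the principal point, pixels), "rvec" (rotation vector, rad) and "tvec" (3), from world to camera coordinates, as OpenCV has them. Camera axes: x right, y down, z forward; pixel columns grow to the right and rows downward; lengths in m; the calibration is good to about 2 mm. A picture is of the moment at which its call begins: read the wrist's pose just before it. calibration takes no time and is no camera call; for the wrist camera it gives the pose at the moment of the call.
- sign_off(): hands the job in, once; it reports no verdict.
The state is a dict: "clock": time; "joints": joint angles; "dq": joint speeds; "joint_efforts": joint torques, N m; "position": TCP position; "ee_rot": TCP orientation; "force": force on the tool from outside, world axes, zero at the start; "moment": the same for the moment, N m; "finger_gap": finger opening in m.
Only numpy, scipy, OpenCV 4.12 (cv2) and the standard library are available. Lean on these libraries where they do the work, as an engineer would, in place of code of your own. Each camera call takes 0.05 s, during which the arm holds its last target.

### The job

The stubby wooden scoop has slipped down inside the tall, narrow steel utensil pot, too deep for fingers to reach. Tip the pot until the scoop slides out, without dropping either of them from a height; put the scoop in the small green bowl in front of you (not the one at the far right end) and stand the pot upright again, wholly on its round cork mat. Leave the bowl on its foot, and leave the brush, tumbler, brown bottle, garlic and both mugs around them where they are.

Things in the scene. Friction and masses are not known exactly. Their poses are not given: they have to be found in the camera images.
- pot: tall narrow round utensil pot of brushed steel, open at the top: 58 mm outside diameter, 48 mm bore, 160 mm tall, floor 6 mm thick, 0.28 to 0.46 kg. Origin at the centre of its underside, z along its axis to the mouth. Starts upright, centred on the mat, the scoop inside. Round and plain: its yaw does not matter
- pot_mouth (a point): centre of the pot's open mouth, 160 mm above its underside; axes as the pot's. The scoop begins to slide towards it only when the mouth points some 8 to 20 degrees below level (not known beforehand), and comes right out at about 30
- pot_centre (a point): middle of the pot on its axis, 80 mm above its underside; axes as the pot's
- scoop: stubby one-piece scoop of lacquered brown wood, 84 mm long, about 40 g. Origin at the middle of its length, z along it: round handle, 14 mm thick, from z = -42 to +2 mm; boxy hollow head, 22 mm (x) by 30 mm (y), open to +x and at the end, its back (at -x) reaching z = +42 mm, its sides +32. Starts inside the pot, handle down, upright or leaning, its top about 70 mm below the rim
- scoop_head (a point): middle of the scoop's head, 18 mm from the scoop's origin along its z; axes as the scoop's. The scoop does not roll: out on the table it lies on the head, which then stands 22 or 30 mm high and can be gripped across its other side (30 or 22 mm wide). The lacquer is slippery (friction about 0.12 to 0.18)
- bowl: small round green bowl in front of the robot (another like it, fixed, stands at the far right end and plays no part), open at the top, loose: 114 mm across the rim, 56 mm tall, inner floor 9 mm above the table and about 60 mm across, 0.16 kg. Origin at the centre of its underside, z up
- mat: round cork mat fixed to the table, 104 mm across, 5 mm thick; origin at the centre of its underside, so its top is 5 mm higher
- garlic: bulb of garlic at the front left, 60x57x58 mm, a bystander; origin under it
- mug: green and white mug with a handle, 78x116x101 mm, a bystander; origin under it
- brush: round wooden pot brush standing on its bristles, 55 mm across, 85 mm tall, a bystander; origin under it
- tumbler: plain steel tumbler, 76 mm across, 102 mm tall, wider and much lower than the pot, a bystander; origin under it
- dotted_mug: white mug with dark dots and a handle, 82x114x91 mm, a bystander; origin under it
- syrup: brown bottle with a white cap, 56 mm across, 121 mm tall, a bystander; origin under it

How it is judged:
By the outcome, as a careful person would: the job done as asked, in the order asked, and still so for the second after the job is handed in, with the robot touching nothing.
It also fails if it takes over 72 s, if anything falls off the work surface, if the arm or the gripper's body presses on something with over 40 N, if the wrist force passes 120 N, or if a joint passes its speed limit or range.

## Working session

There is one attempt and no reset: what is moved stays moved. The work goes in short steps, Python scripts to look and compute and a tool call to move; the robot and the scene stay as the last step left them, time stands still between calls to the robot, and variables do not carry over. Pictures are saved under pics/ and viewed, and the job is handed in when it is done.

Besides the shell and the picture viewer there is one more tool, called after "Emit:" as a command line: name --argument value ..., lists and objects as JSON in quotes. send_rows: Moves the arm, as the interface text tells. Its arguments: {"type":"object","properties":{"commands":{"type":"array"},"gripper":{"type":"number"}},"required":["commands"]}

```bash
mkdir -p pics; ls
python3 - <<'E'
from workcell import *
import cv2
print(get_obs())
for n in ["scene","top","wrist"]:
    c=calibration(n);print(n,c)
    cv2.imwrite(f"pics/{n}0.png",read_camera(n)[:,:,::-1])
E
```

```text
pics
{'clock': 0.0, 'joints': array([-7.49675840e+01,  2.02630894e+01,  9.36286419e+01,  4.70468900e-04,
        6.61867483e+01, -1.37227301e-01]), 'dq': array([-0.11172451, -0.04498257,  0.0119481 , -0.06512359,  0.0274831 ,
       -0.00212839]), 'joint_efforts': array([-2.91972181e-03, -6.05268717e+01, -3.42062581e+01, -2.36611195e-04,
        9.42207291e-03,  7.49379780e-06]), 'position': array([ 0.16343347, -0.6027713 ,  0.23055834]), 'ee_rot': array([-1.79921522e+02, -6.18118037e-04,  1.51694527e+01]), 'force': array([ 0.53029274,  0.05217467, -0.13075167]), 'moment': array([ 0.03405957, -0.02609602, -0.04789531]), 'finger_gap': 0.08526865206165883}
scene {'vertical_fov': 43.28259635346444, 'cx': 323.2537666175538, 'cy': 240.27628495012326, 'rvec': array([ 1.11075298, -2.40464049,  1.01426697]), 'tvec': array([0.46337851, 0.35528116, 1.17827809])}
top {'vertical_fov': 49.013456112381526, 'cx': 322.2358438556417, 'cy': 252.259617186605, 'rvec': array([ 2.2138589 , -2.16848499,  0.06761111]), 'tvec': array([0.08470621, 0.58456399, 1.59425924])}
wrist {'vertical_fov': 71.80128927619717, 'cx': 322.73738443929653, 'cy': 237.73152203025487, 'rvec': array([-2.30949535,  1.76454698,  0.2548287 ]), 'tvec': array([-0.62317134, -0.0373353 ,  0.37925358])}
```

View pics/scene0.png

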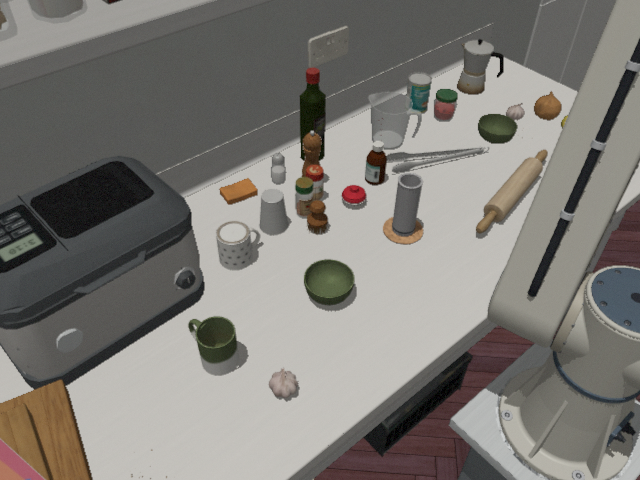

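View pics/top0.png

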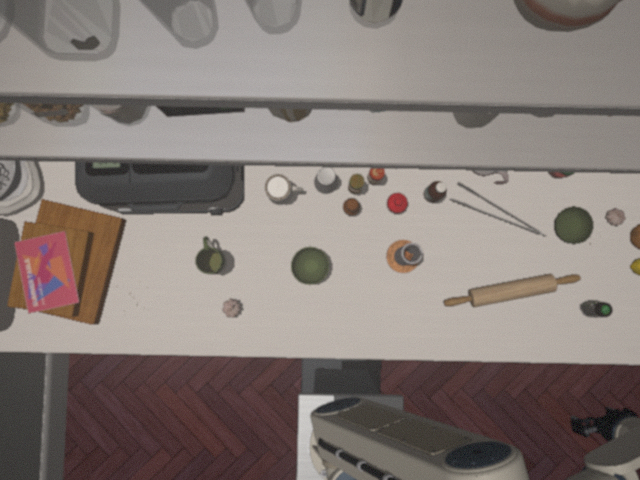

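View pics/wrist0.png

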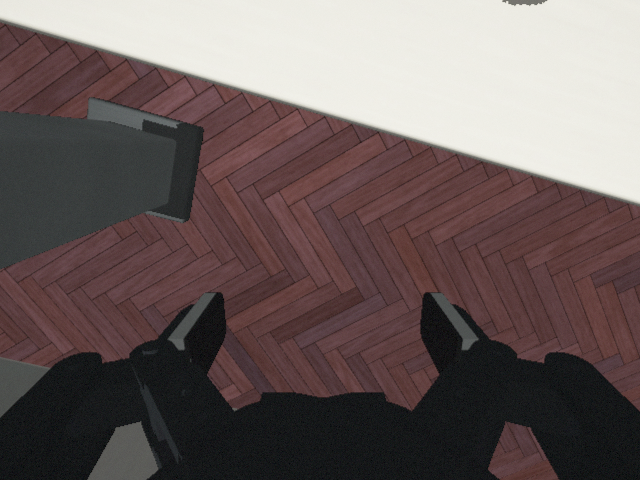

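The scene view shows the pot at (407,205) on its mat at (403,230), with the bowl at (329,282). In the top view the mat is at (404,256), the bowl at (311,266) and the brush at (351,207). Next I'll cast rays through these pixels.

```bash
cat > h.py <<'E'
import numpy as np, cv2
from workcell import *
from scipy.spatial.transform import Rotation as Ro
def cam(n,c=None):
    c=c or calibration(n); f=240/np.tan(np.radians(c['vertical_fov'])/2)
    K=np.array([[f,0,c['cx']],[0,f,c['cy']],[0,0,1]]); R=cv2.Rodrigues(np.array(c['rvec']))[0]
    return K,R,np.array(c['tvec'])
def ray(C,uv):
    K,R,t=C; d=R.T@np.linalg.solve(K,[uv[0],uv[1],1]); return -R.T@t,d/np.linalg.norm(d)
def onz(C,uv,z):
    o,d=ray(C,uv); return o+d*(z-o[2])/d[2]
def proj(C,p):
    K,R,t=C; q=K@(R@np.array(p)+t); return q[:2]/q[2]
def pic(n,name,crop=None,s=1):
    im=read_camera(n)[:,:,::-1].copy()
    o=im if crop is None else im[crop[1]:crop[3],crop[0]:crop[2]]
    if s!=1:o=cv2.resize(o,None,fx=s,fy=s,interpolation=cv2.INTER_CUBIC)
    cv2.imwrite(f"pics/{name}.png",o); return im
E
python3 - <<'E'
from h import *
T=cam("top");S=cam("scene")
for n,C in(("top",T),("scene",S)): print(n,-C[1].T@C[2])
im=cv2.imread("pics/top0.png");hs=cv2.cvtColor(im,cv2.COLOR_BGR2HSV)
ims=cv2.imread("pics/scene0.png");hss=cv2.cvtColor(ims,cv2.COLOR_BGR2HSV)
def blobs(h,lo,hi,roi):
    m=cv2.inRange(h,lo,hi); k=np.zeros_like(m);x0,y0,x1,y1=roi;k[y0:y1,x0:x1]=255;m&=k
    n,l,s,c=cv2.connectedComponentsWithStats(m)
    for i in range(1,n):
        if s[i,4]>40: print(s[i],c[i].round(1))
print("bowl top");blobs(hs,(30,60,20),(85,255,200),(280,235,345,300))
print("mat top");blobs(hs,(5,70,80),(20,255,255),(375,230,435,285))
print("bowl scene");blobs(hss,(30,60,10),(85,255,200),(290,240,370,320))
print("mat sc");blobs(hss,(5,60,80),(20,255,255),(370,205,435,255))
for nm,uv,z in [("mat",(404,256),.005),("potmouth",(411,253.5),.165),("bowl",(311,266),.056),("brush",(351.5,207),.085),("tumb",(326,179),.102),("syrup",(438,190),.121),("dmug",(278,188),.091),("mug",(209,262),.1),("garlic",(232,308),.04),("pepper? red",(397,203),.04),("tongs",(451,200),.01),("pin",(455,300),.03),("bottle",(600,309),.1)]:
    print(nm,onz(T,uv,z).round(3))
E
python3 - <<'E'
import cv2
a=cv2.imread('pics/top0.png');cv2.imwrite('pics/topz.png',cv2.resize(a[150:330,200:460],None,fx=3,fy=3))
b=cv2.imread('pics/scene0.png');cv2.imwrite('pics/scz.png',cv2.resize(b[130:330,230:490],None,fx=3,fy=3))
E
```

```text
top [0.48524717 0.09773548 1.62651028]
scene [-0.12721421  0.74956453  1.07296467]
bowl top
[296 252  30  27 326] [311.9 265.3]
mat top
[387 240  30  33 413] [397.8 257.5]
[404 251   9   9  55] [407.8 255. ]
bowl scene
[ 304  260   50   45 1734] [328.4 281.2]
mat sc
[383 217  40  27 470] [401.5 233.1]
mat [ 0.577 -0.156  0.005]
potmouth [ 0.575 -0.15   0.165]
bowl [0.539 0.129 0.056]
brush [0.714 0.013 0.085]
tumb [0.792 0.09  0.102]
syrup [ 0.763 -0.234  0.121]
dmug [0.765 0.231 0.091]
mug [0.543 0.425 0.1  ]
garlic [0.408 0.364 0.04 ]
pepper? red [ 0.736 -0.127  0.04 ]
tongs [ 0.753 -0.298  0.01 ]
pin [ 0.446 -0.307  0.03 ]
bottle [ 0.43  -0.709  0.1  ]
```

View pics/topz.png

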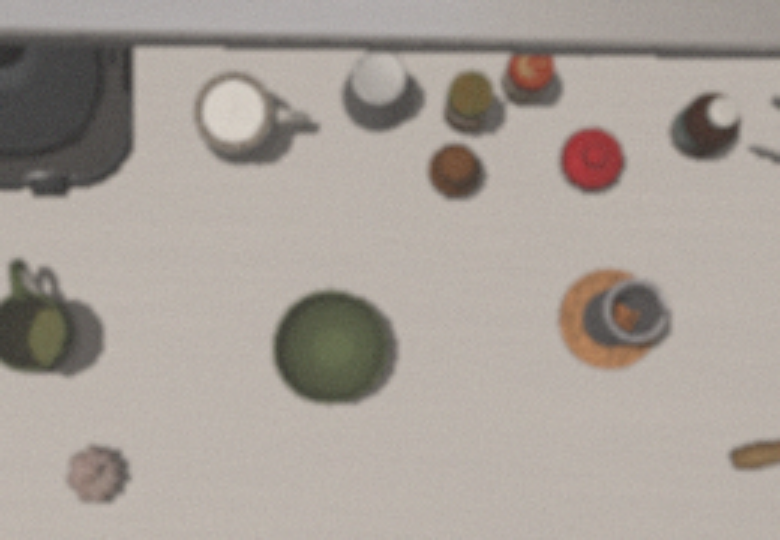

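View pics/scz.png

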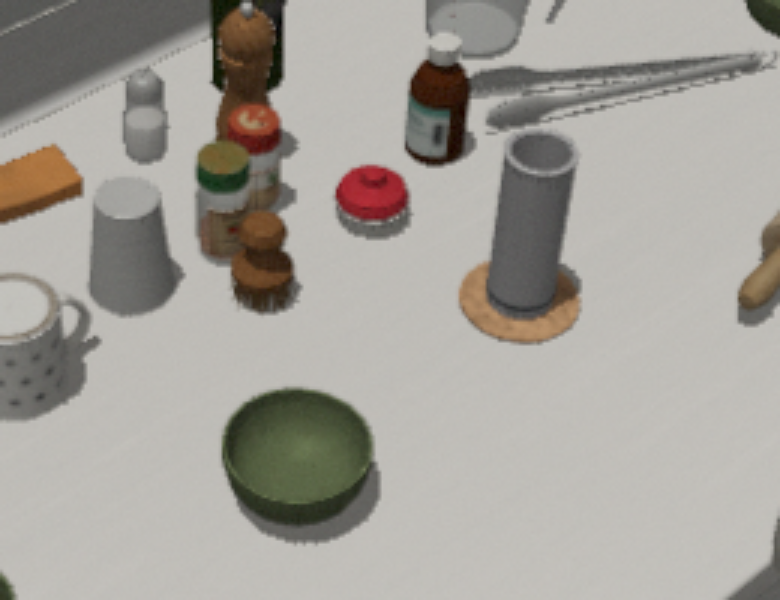

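The top zoom puts the mat centre at about (403.6,256), the pot mouth at (412.3,254.3) with the brown scoop visible inside, and the bowl at (311.3,265.7). My plan is to grip the pot with a level tool and roll it so it pours straight into the bowl, with its mouth held low inside the bowl. A staging move comes first, which also gives me data to identify the kinematics.

Emit:
send_rows --commands '[[[60,-35,-15],[0,0.1,0]],[[120,-70,-30],[0,0.2,0]],[[180,-105,-45],[0,0.3,0]],[[245,-140,-50],[0,0.4,0]],[[245,-140,-50],[0,0.5,0]],[[245,-140,-50],[0,0.5,0]],[[245,-140,-50],[0,0.5,0]],[[245,-140,-50],[0,0.5,0]]]'

```text
clock: 0.82
position: [0.3659, -0.3999, 0.2821]
ee_rot: [-179.9, -28.8, 15.3]
force: [-0.7, -0.3, -0.2]
finger_gap: 0.0854
```

Run:
```python
from h import *
np.set_printoptions(precision=4,suppress=True)
o=get_obs();print(o['clock'],o['joints'],o['position'],o['ee_rot'])
```

```text
0.8167 [-65.1667   7.551  109.1848  32.4059  62.3379  -5.5976] [ 0.3659 -0.3999  0.2821] [-179.9029  -28.7545   15.274 ]
```

```bash
cat > kin.py <<'E'
import numpy as np
from scipy.spatial.transform import Rotation as Ro
from scipy.optimize import least_squares
D=[([-74.96758,20.26309,93.62864,0.00047,66.18675,-.13723],[.16343,-.60277,.23056],[-179.92152,-.0006,15.16945]),
([-65.1667,7.551,109.1848,32.4059,62.3379,-5.5976],[.3659,-.3999,.2821],[-179.9029,-28.7545,15.274])]
E_=lambda s,a:Ro.from_euler(s,a,degrees=True)
def rot(q): return E_('Z',q[0])*E_('Y',q[1]+q[2])*E_('Z',q[3])*E_('Y',q[4])*E_('Z',q[5])
def fk(q,P):
    d1,a2,d4,d6,a3=P
    Rz=E_('Z',q[0]); R=rot(q)
    return np.array([0,0,d1])+Rz.apply(E_('Y',q[1]).apply([0,0,a2])+E_('Y',q[1]+q[2]).apply([a3,0,d4]))+R.apply([0,0,d6]),R
E
python3 - <<'E'
from kin import *
np.set_printoptions(precision=4,suppress=True)
for q,p,e in D:
    print(rot(q).as_matrix());print(Ro.from_euler('xyz',e,degrees=True).as_matrix())
f=lambda P:np.concatenate([fk(q,P)[0]-p for q,p,e in D])
s=least_squares(f,[.2,.45,.4,.25,0]);print(s.x,s.fun)
s=least_squares(lambda P:f(list(P)+[0]),[.2,.45,.4,.25]);print(s.x,s.fun)
E
```

```text
[[-0.2617  0.9652 -0.0003]
 [ 0.9652  0.2617  0.0013]
 [ 0.0014  0.     -1.    ]]
[[ 0.9652  0.2617 -0.0003]
 [ 0.2617 -0.9652  0.0013]
 [ 0.     -0.0014 -1.    ]]
[[-0.2642  0.8457  0.4636]
 [ 0.9645  0.231   0.1284]
 [ 0.0015  0.4811 -0.8767]]
[[ 0.8457  0.2642  0.4636]
 [ 0.231  -0.9645  0.1284]
 [ 0.4811 -0.0015 -0.8767]]
[0.3341 0.562  0.5089 0.3458 0.0863] [-0.0014 -0.0004 -0.      0.      0.      0.    ]
[0.2162 0.5825 0.4627 0.3453] [-0.0015 -0.0002 -0.0006 -0.0001 -0.0003  0.0006]
```

```bash
cat >> kin.py <<'E'
P0=[.2162,.5825,.4627,.3453,0]
LO=np.array([-150.9,-52.94,3.33,-74.26,0,-172.89]);HI=np.array([150.9,120.26,152.33,254.26,154.13,172.89])
RT=E_('Z',90)
def ik(p,Rt,P=P0):
    "Rt tool rotation (Ro). returns q or None"
    d1,a2,d4,d6,_=P
    R=Rt*RT.inv(); t=R.as_matrix()[:,2]; w=np.array(p)-d6*t
    q1=np.arctan2(w[1],w[0]); r=np.hypot(w[0],w[1]); z=w[2]-d1; L=np.hypot(r,z)
    c=(L*L-a2*a2-d4*d4)/(2*a2*d4)
    if abs(c)>1: return None
    q3=np.arccos(c); q2=np.arctan2(r,z)-np.arctan2(d4*np.sin(q3),a2+d4*np.cos(q3))
    q=np.degrees([q1,q2,q3])
    W=(E_('Z',q[0])*E_('Y',q[1]+q[2])).inv()*R
    m=W.as_matrix(); q5=np.degrees(np.arccos(np.clip(m[2,2],-1,1)))
    q4=np.degrees(np.arctan2(m[1,2],m[0,2])); q6=np.degrees(np.arctan2(m[2,1],-m[2,0]))
    if q4<LO[3]: q4+=360
    return np.array([*q,q4,q5,q6])
def ok(q): return q is not None and (q>LO+2).all() and (q<HI-2).all()
def toolR(t,y):
    t=np.array(t)/np.linalg.norm(t); y=np.array(y)-np.dot(y,t)*t; y/=np.linalg.norm(y)
    return Ro.from_matrix(np.array([np.cross(y,t),y,t]).T)
def tdir(az,down):
    a,b=np.radians([az,down]); return np.array([np.cos(b)*np.cos(a),np.cos(b)*np.sin(a),-np.sin(b)])
E
cat > enum.py.txt <<'E'
E
python3 - <<'E'
from kin import *
np.set_printoptions(precision=0,suppress=True,linewidth=150)
for q,p,e in D: print(ik(p,Ro.from_euler('xyz',e,degrees=True)),np.array(q))
pot=np.array([.577,-.156,.1])
for al in (0,15,25):
  for az in range(-90,91,15):
    for s in (1,-1):
      t=tdir(az,al); y=s*np.array([-np.sin(np.radians(az)),np.cos(np.radians(az)),0])
      q=ik(pot+.025*t,toolR(t,y))
      if q is not None: print(al,az,s,q,ok(q), (pot-.345*t+.025*t).round(2))
E
```

```text
[-75.  20.  94.   0.  66.  -0.] [-75.  20.  94.   0.  66.  -0.]
[-65.   8. 109.  32.  62.  -6.] [-65.   8. 109.  32.  62.  -6.]
0 -90 1 [ 16.  55. 110. 285.  94.  75.] False [1. 0. 0.]
0 -90 -1 [  16.   55.  110.  285.   94. -105.] False [1. 0. 0.]
0 -75 1 [ 17.  54. 120. 272.  90.  84.] False [0. 0. 0.]
0 -75 -1 [ 17.  54. 120. 272.  90. -96.] False [0. 0. 0.]
0 -60 1 [ 16.  54. 131. 256.  91.  94.] False [0. 0. 0.]
0 -60 -1 [ 16.  54. 131. 256.  91. -86.] False [0. 0. 0.]
0 -45 1 [ 11.  55. 140. 237.  98. 103.] True [0. 0. 0.]
0 -45 -1 [ 11.  55. 140. 237.  98. -77.] True [0. 0. 0.]
0 -30 1 [  1.  59. 147. 213. 112. 104.] True [0. 0. 0.]
0 -30 -1 [  1.  59. 147. 213. 112. -76.] True [0. 0. 0.]
0 -15 1 [-15.  61. 149. 180. 120.  90.] True [ 0. -0.  0.]
0 -15 -1 [-15.  61. 149. 180. 120. -90.] True [ 0. -0.  0.]
0 0 1 [-31.  59. 147. 146. 111.  76.] True [ 0. -0.  0.]
0 0 -1 [ -31.   59.  147.  146.  111. -104.] True [ 0. -0.  0.]
0 15 1 [-42.  55. 140. 122.  98.  77.] True [ 0. -0.  0.]
0 15 -1 [ -42.   55.  140.  122.   98. -103.] True [ 0. -0.  0.]
0 30 1 [-47.  54. 131. 103.  91.
[... 2958 characters left out ...]
  35. 140. 125.  62.  95.] True [ 0. -0.  0.]
25 15 -1 [-38.  35. 140. 125.  62. -85.] True [ 0. -0.  0.]
25 30 1 [-43.  36. 131. 101.  62. 104.] True [ 0. -0.  0.]
25 30 -1 [-43.  36. 131. 101.  62. -76.] True [ 0. -0.  0.]
25 45 1 [-44.  39. 122.  82.  66. 111.] True [ 0. -0.  0.]
25 45 -1 [-44.  39. 122.  82.  66. -69.] True [ 0. -0.  0.]
25 60 1 [-43.  42. 112.  67.  73. 117.] True [ 0. -0.  0.]
25 60 -1 [-43.  42. 112.  67.  73. -63.] True [ 0. -0.  0.]
25 75 1 [-41.  45. 102.  55.  82. 119.] True [ 0. -0.  0.]
25 75 -1 [-41.  45. 102.  55.  82. -61.] True [ 0. -0.  0.]
25 90 1 [-38.  49.  92.  46.  91. 120.] True [ 1. -0.  0.]
25 90 -1 [-38.  49.  92.  46.  91. -60.] True [ 1. -0.  0.]
```

```bash
cat >> kin.py <<'E'
BOWL=np.array([.539,.129,0.])
def pour(th,tau,al,be,g=.09,lip=-.007,clr=.010,tcp=.025,bowl=BOWL):
    """pot mouth pointing az th, tau deg below level; al: angle tool leans at grasp; be: tool down angle now;
    g: grasp height along pot from underside; lip: lower-lip position along u from bowl centre. -> TCP,R tool, grasp, lipz"""
    u=np.array([np.cos(np.radians(th)),np.sin(np.radians(th)),0]);zz=np.array([0,0,1.]);lat=np.cross(u,zz)  # u rotated -90
    ct,st=np.cos(np.radians(tau)),np.sin(np.radians(tau)); p=u*ct-zz*st
    sa,sb=np.sin(np.radians(al)),np.sin(np.radians(be))
    cu=-(sa-0*sb+ -(-st*-sb)*-1*1 if False else (sa+st*sb))/ct
    l=1-sb*sb-cu*cu
    if l<0: return None
    t=u*cu+lat*np.sqrt(l)-zz*sb
    n=-u*st-zz*ct   # towards lower lip
    lipz=.056+clr-(lip+.057)*np.tan(np.radians(tau))
    L=bowl*[1,1,0]+u*lip+zz*lipz
    m=L-n*.029; G=m-p*(.16-g)
    # tool y: perpendicular to p and t ; at grasp s=+1: y = z x t
    y=np.cross(p,t)
    return G+tcp*t,toolR(t,y),G,lipz
E
python3 - <<'E'
from kin import *
np.set_printoptions(precision=2,suppress=True,linewidth=150)
for al in (5,12):
 for be in (5,12):
  for th in range(90,211,15):
   out=[]
   for tau in (0,15,35):
    r=pour(th,tau,al,be)
    if r is None: out.append(None);continue
    q=ik(r[0],r[1]); out.append((None if q is None else q.round(0),ok(q),(r[0]-.345*r[1].as_matrix()[:,2]).round(2)))
   print(al,be,th,*out,sep='\n   ')
E
```

```text
5
   5
   90
   (array([ 20.,  62., 155., 208., 118.,  16.]), np.False_, array([0.22, 0.08, 0.12]))
   (array([ 24.,  60., 154., 214., 114.,   3.]), np.False_, array([0.22, 0.1 , 0.13]))
   (array([ 31.,  58., 152., 223., 108., -16.]), np.False_, array([0.22, 0.13, 0.12]))
5
   5
   105
   (array([ -0.,  60., 154., 168., 119.,  -7.]), np.False_, array([ 0.24, -0.  ,  0.12]))
   (array([  4.,  60., 155., 175., 120., -18.]), np.False_, array([0.24, 0.02, 0.13]))
   (array([ 13.,  61., 155., 189., 120., -31.]), np.False_, array([0.23, 0.05, 0.12]))
5
   5
   120
   (array([-14.,  55., 148., 140., 103., -15.]), np.True_, array([ 0.29, -0.07,  0.12]))
   (array([-11.,  55., 149., 144., 105., -30.]), np.True_, array([ 0.28, -0.06,  0.13]))
   (array([ -5.,  58., 152., 153., 112., -49.]), np.False_, array([ 0.26, -0.02,  0.12]))
5
   5
   135
   (array([-21.,  52., 139., 120.,  90., -10.]), np.True_, array([ 0.35, -0.13,  0.12]))
   (array([-19.,  52., 141., 123.,  92., -26.]), np.True_, array([ 0.34, -0.12,  0.13]))
   (array([-16.,  53., 145., 129.,  96., -50.]), np.True_, array([ 0.31, -
[... 8293 characters left out ...]
3.]), np.True_, array([ 0.52, -0.17,  0.17]))
   (array([-19.,  46., 126.,  93.,  77., -32.]), np.True_, array([ 0.46, -0.16,  0.16]))
12
   12
   195
   (array([-15.,  51., 104.,  69.,  86.,  21.]), np.True_, array([ 0.63, -0.16,  0.16]))
   (array([-16.,  50., 108.,  72.,  84.,   3.]), np.True_, array([ 0.6 , -0.17,  0.17]))
   (array([-17.,  48., 116.,  79.,  81., -24.]), np.True_, array([ 0.54, -0.17,  0.16]))
12
   12
   210
   (array([-11.,  54.,  94.,  60.,  94.,  25.]), np.True_, array([ 0.7 , -0.13,  0.16]))
   (array([-12.,  53.,  98.,  62.,  91.,   7.]), np.True_, array([ 0.67, -0.14,  0.17]))
   (array([-15.,  51., 106.,  67.,  87., -18.]), np.True_, array([ 0.61, -0.16,  0.16]))
```

```bash
python3 - <<'E'
from h import *
np.set_printoptions(precision=4,suppress=True)
T=cam("top");S=cam("scene")
for nm,a,b,z in [("mouth",(412.3,254.3),(410.0,181.3),.165),("mat",(403.6,256),(403.3,230.7),.005),("bowlrim",(311.3,265.7),(329.3,276.3),.056)]:
    print(nm,onz(T,a,z),onz(S,b,z))
E
cat >> kin.py <<'E'
def plan(q0,q1,n):
    "TCP pose targets relative to pose at q0 in tool axes, joint interpolation"
    p0,R0=fk(q0,P0);R0=R0*RT
    for k in range(1,n+1):
        p,R=fk(np.array(q0)+(np.array(q1)-q0)*k/n,P0);R=R*RT
        yield R0.inv().apply(p-p0)*1000,(R0.inv()*R).as_rotvec()
E
python3 - <<'E'
from kin import *
from workcell import get_obs
np.set_printoptions(precision=3,suppress=True,linewidth=150)
q0=get_obs()['joints']
pot=np.array([.577,-.155,.095])
for az in (45,55):
  t=tdir(az,12);y=np.array([-t[1],t[0],0]);R=toolR(t,y)
  qg=ik(pot+.025*t,R);qp=ik(pot-.115*t+[0,0,0],R)
  print(az,qg,qp,(pot-.115*t),R.as_euler('xyz',degrees=True))
  for r in plan(q0,qp,4):print(*r)
E
```

```text
mouth [ 0.5733 -0.1537  0.165 ] [ 0.5729 -0.1512  0.165 ]
mat [ 0.5771 -0.1544  0.005 ] [ 0.5697 -0.1507  0.005 ]
bowlrim [0.5395 0.1286 0.056 ] [0.5402 0.1288 0.056 ]
45 [-46.649  46.815 121.579  85.94   78.58  101.839] [-61.349  44.202 119.054  70.979  83.121 106.167] [ 0.497 -0.235  0.119] [-180.   78. -135.]
[ 14.57  -42.727  80.559] [0.277 0.059 0.653]
[ 34.338 -81.8   140.828] [ 0.573 -0.013  1.306]
[  54.826 -110.116  186.865] [ 0.87  -0.222  1.937]
[  70.786 -124.706  225.962] [ 1.154 -0.588  2.52 ]
55 [-46.016  48.321 114.451  75.96   81.765 107.082] [-58.679  46.963 109.142  63.667  88.225 111.786] [ 0.512 -0.247  0.119] [-180.   78. -125.]
[ 18.765 -32.523  76.806] [0.279 0.034 0.634]
[ 40.684 -64.787 138.134] [ 0.571 -0.072  1.26 ]
[ 62.514 -91.137 187.92 ] [ 0.852 -0.329  1.855]
[  80.578 -108.582  231.308] [ 1.093 -0.759  2.387]
```

```bash
cat >> kin.py <<'E'
POT=np.array([.5735,-.1525,.095]); AZ=50; AL=12
def grasp(back,az=AZ,al=AL,pot=POT):
    t=tdir(az,al);R=toolR(t,[-t[1],t[0],0]);return pot+(.025-back)*t,R
E
python3 - <<'E'
from kin import *
from workcell import get_obs
np.set_printoptions(precision=3,suppress=True,linewidth=150)
q0=get_obs()['joints']
qp=ik(*grasp(.14));print(qp)
for r in plan(q0,qp,4):print(*r)
E
```

```text
[-60.267  45.363 114.627  66.999  85.445 108.784]
[ 15.4   -38.346  78.703] [0.277 0.045 0.644]
[ 35.275 -74.851 139.3  ] [ 0.571 -0.044  1.283]
[  55.917 -103.035  186.719] [ 0.86  -0.277  1.897]
[  72.991 -119.736  227.164] [ 1.124 -0.675  2.455]
```

Emit:
send_rows --commands '[[[5,-13,26],[0.09,0.015,0.21]],[[10,-26,52],[0.185,0.03,0.43]],[[15,-38,79],[0.277,0.045,0.644]],[[22,-50,99],[0.375,0.015,0.857]],[[28,-62,119],[0.473,-0.015,1.07]],[[35,-75,139],[0.571,-0.044,1.283]],[[35,-75,139],[0.571,-0.044,1.283]],[[35,-75,139],[0.571,-0.044,1.283]],[[35,-75,139],[0.571,-0.044,1.283]],[[35,-75,139],[0.571,-0.044,1.283]],[[35,-75,139],[0.571,-0.044,1.283]],[[35,-75,139],[0.571,-0.044,1.283]]]'

```text
clock: 1.82
position: [0.4373, -0.3065, 0.175]
ee_rot: [-128.9, 9.2, -49.3]
force: [0.1, 0.4, 0.5]
finger_gap: 0.0854
```

Run:
```python
from kin import *
from workcell import get_obs
np.set_printoptions(precision=3,suppress=True,linewidth=150)
o=get_obs();q0=o['joints'];print(q0,o['position'],fk(q0,P0)[0])
print(repr(list(q0)),list(o['position']))
qp=ik(*grasp(.14))
for r in plan(q0,qp,2):print(*r)
```

```text
[-63.192  29.071 108.238  49.272  74.748  52.678] [ 0.437 -0.306  0.175] [ 0.45  -0.331  0.171]
[np.float64(-63.191659117479624), np.float64(29.070611352306898), np.float64(108.23767815768423), np.float64(49.27157421128822), np.float64(74.74761960153427), np.float64(52.67812152078377)] [np.float64(0.4372812640564198), np.float64(-0.30648770534271985), np.float64(0.17500968535661923)]
[-17.742  -8.739  64.238] [ 0.181 -0.169  0.663]
[-28.032 -17.537 113.053] [ 0.287 -0.406  1.325]
```

Run:
```python
from kin import *
np.set_printoptions(precision=4,suppress=True,linewidth=150)
D.append(([-63.19166,29.07061,108.23768,49.27157,74.74762,52.67812],[.43728,-.30649,.17501],None))
def fk2(q,P):
    d1,a1,a2,a3,d4,b,c,d6,ex=P   # b: offset along wrist y after q4, c: x after q5
    Rz=E_('Z',q[0]); A=E_('Y',q[1]+q[2]);W=Rz*A*E_('Z',q[3]);W5=W*E_('Y',q[4])
    return np.array([0,0,d1])+Rz.apply(np.array([a1,0,0])+E_('Y',q[1]).apply([0,0,a2])+A.apply([a3,0,d4]))+W.apply([0,b,0])+W5.apply([c,0,d6])+rot(q).apply([ex,0,0])
names='d1 a1 a2 a3 d4 b c d6 ex'.split()
import itertools
x0=np.array([.216,0,.5825,0,.4627,0,0,.3453,0])
for free in [(0,2,4,7),(0,2,3,4,7),(0,2,4,5,7),(0,2,4,6,7),(0,2,4,7,8),(0,1,2,4,6,7),(0,2,3,4,6,7),(0,1,2,4,7)]:
    def f(v):
        x=x0.copy();x[list(free)]=v;return np.concatenate([fk2(q,x)-p for q,p,e in D])
    s=least_squares(f,x0[list(free)]);print([names[i] for i in free],s.x,(s.fun*1000).round(1))
```

```text
['d1', 'a2', 'd4', 'd6'] [0.2894 0.5159 0.4779 0.3472] [-3.9  8.7  2.   2.8 -4.4 -0.7  4.  -3.8 -1.3]
['d1', 'a2', 'a3', 'd4', 'd6'] [0.2939 0.5683 0.0569 0.4935 0.3449] [-1.5 -0.3 -0.3 -0.3 -0.3 -0.   0.1 -0.   0.4]
['d1', 'a2', 'd4', 'b', 'd6'] [ 0.2874  0.5209  0.4769 -0.0025  0.3501] [-6.1  7.2  2.3  1.8 -4.2 -1.   4.2 -3.3 -1.3]
['d1', 'a2', 'd4', 'c', 'd6'] [ 0.2883  0.5166  0.4736 -0.0037  0.3486] [-3.9  8.7  2.   2.5 -4.4 -0.4  4.2 -3.7 -1.6]
['d1', 'a2', 'd4', 'd6', 'ex'] [ 0.2492  0.5578  0.4476  0.3598 -0.0178] [-2.7  4.3  0.8  4.3 -0.3  3.2  0.6 -1.9 -4. ]
['d1', 'a1', 'a2', 'd4', 'c', 'd6'] [ 0.2923 -0.0161  0.5238  0.513   0.0177  0.3419] [-3.6  7.7  3.6  4.  -2.5 -0.1  3.3 -3.3 -3.4]
['d1', 'a2', 'a3', 'd4', 'c', 'd6'] [0.2939 0.5683 0.0569 0.4935 0.     0.3449] [-1.5 -0.3 -0.3 -0.3 -0.3 -0.   0.1 -0.   0.4]
['d1', 'a1', 'a2', 'd4', 'd6'] [ 0.288  -0.0106  0.5235  0.4874  0.348 ] [-3.7  8.   3.1  2.7 -3.3  0.5  4.2 -3.  -3.6]
```

```bash
python3 - <<'E'
s=open('kin.py').read()
s=s.replace("P0=[.2162,.5825,.4627,.3453,0]","P0=[.2939,.5683,.4935,.3449,.0569]")
s=s.replace("d1,a2,d4,d6,_=P","d1,a2,d4_,d6,a3=P; d4=np.hypot(d4_,a3); off=np.arctan2(a3,d4_)")
s=s.replace("q=np.degrees([q1,q2,q3])","q=np.degrees([q1,q2,q3-off])")
open('kin.py','w').write(s)
E
python3 - <<'E'
from kin import *
from workcell import get_obs
np.set_printoptions(precision=3,suppress=True,linewidth=150)
o=get_obs();q0=o['joints'];print(q0,o['position'],fk(q0,P0)[0],ik(o['position'],Ro.from_euler('xyz',o['ee_rot'],degrees=True)))
qp=ik(*grasp(.14));print(qp,ok(qp),ik(*grasp(0)))
for r in plan(q0,qp,2):print(*r)
for th in (150,165,180):
  for tau in (0,20,35):
    r=pour(th,tau,AL,12);q=ik(r[0],r[1]);print(th,tau,q,ok(q))
E
```

```text
[-63.192  29.071 108.238  49.272  74.748  52.678] [ 0.437 -0.306  0.175] [ 0.437 -0.307  0.175] [-63.203  29.098 108.259  49.275  74.721  52.635]
[-60.231  49.065 107.585  66.822  86.743 111.87 ] True [-46.486  51.363 110.811  80.145  80.555 107.96 ]
[-2.861 -8.738 59.51 ] [ 0.181 -0.164  0.666]
[ -0.706 -13.572 108.063] [ 0.287 -0.406  1.325]
150 0 [-19.64   50.157 125.195 111.647  76.248   1.826] True
150 20 [-17.351  50.012 129.889 120.303  77.95  -23.658] True
150 35 [-13.478  51.739 134.491 131.446  82.093 -44.912] True
165 0 [-19.783  50.602 115.847  94.435  76.585  11.228] True
165 20 [-19.277  49.665 121.082 101.305  76.017 -14.468] True
165 35 [-18.026  50.247 126.541 110.403  76.862 -37.063] True
180 0 [-17.832  52.28  106.249  80.421  80.863  19.064] True
180 20 [-18.454  50.774 111.728  85.601  78.798  -5.897] True
180 35 [-18.845  50.425 117.581  92.611  77.174 -27.888] True
```

Emit:
send_rows --commands '[[[-1,-3,15],[0.045,-0.04,0.167]],[[-1,-5,30],[0.09,-0.08,0.333]],[[-2,-7,45],[0.135,-0.12,0.5]],[[-3,-9,60],[0.181,-0.164,0.666]],[[-2,-11,76],[0.22,-0.24,0.88]],[[-1,-12,92],[0.26,-0.32,1.1]],[[-1,-14,108],[0.287,-0.406,1.325]],[[-1,-14,108],[0.287,-0.406,1.325]],[[-1,-14,108],[0.287,-0.406,1.325]],[[-1,-14,108],[0.287,-0.406,1.325]],[[-1,-14,108],[0.287,-0.406,1.325]],[[-1,-14,108],[0.287,-0.406,1.325]]]'

```text
clock: 2.82
position: [0.5011, -0.2377, 0.1189]
ee_rot: [-179.9, 77.9, -129.7]
force: [-0.5, -0.7, -0.2]
finger_gap: 0.0853
```

Run:
```python
from kin import *
from h import *
np.set_printoptions(precision=3,suppress=True,linewidth=150)
o=get_obs();q0=o['joints'];print(q0,o['position'],fk(q0,P0)[0])
R0=Ro.from_euler('xyz',o['ee_rot'],degrees=True)
p,R=grasp(0);print("to grasp",R0.inv().apply(p-o['position'])*1000,(R0.inv()*R).as_rotvec())
im=pic("wrist","w1")
pic("scene","s1",(200,100,640,430),1.8)
C=cam("wrist")
print(proj(C,[.5735,-.1525,.165]),proj(C,[.5735,-.1525,.005]),C[1])
```

```text
[-60.102  48.939 107.551  66.765  86.75  111.989] [ 0.501 -0.238  0.119] [ 0.502 -0.238  0.12 ]
to grasp [ -0.045  -1.047 139.367] [ 0.003 -0.001  0.001]
[319.894 318.677] [320.778 118.651] [[-0.769  0.639 -0.005]
 [-0.049 -0.052  0.997]
 [ 0.637  0.768  0.072]]
```

View pics/w1.png

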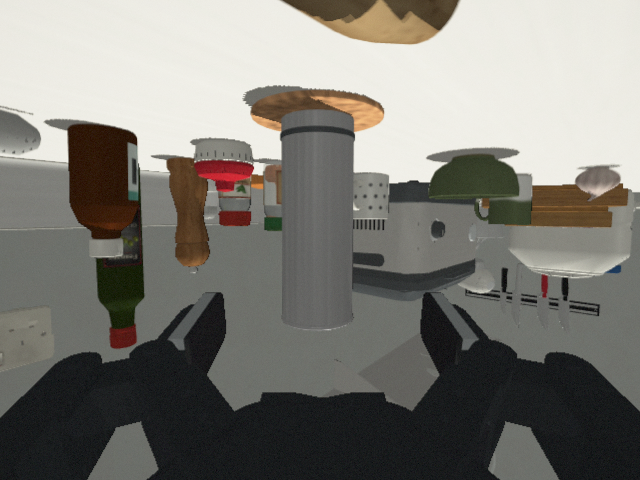

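View pics/s1.png

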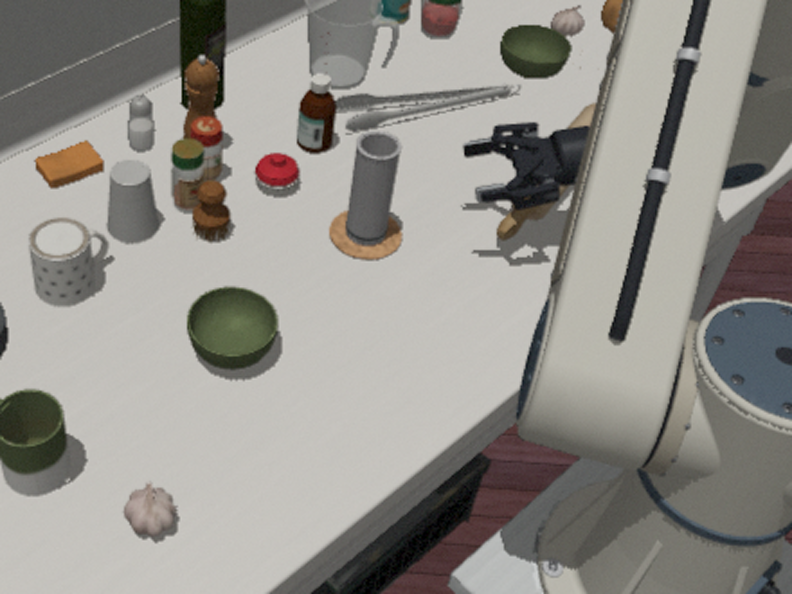

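The wrist view is upside down. It shows the pot centred near column 317.5 between the fingers (218 to 425), about 1.7 mm left of my prediction. The scene view shows the gripper level and clear of the rolling pin, so I'll advance.

Emit:
send_rows --commands '[[[0,-1,20],[0,0,0]],[[0,-2.5,40],[0,0,0]],[[0,-2.5,60],[0,0,0]],[[0,-2.5,80],[0,0,0]],[[0,-2.5,100],[0,0,0]],[[0,-2.5,115],[0,0,0]],[[0,-2.5,125],[0,0,0]],[[0,-2.5,133],[0,0,0]],[[0,-2.5,139],[0,0,0]],[[0,-2.5,139],[0,0,0]],[[0,-2.5,139],[0,0,0]]]'

```text
clock: 3.83
position: [0.5903, -0.1354, 0.0907]
ee_rot: [-178.1, 77.8, -127.9]
force: [-0.5, -0.0, 0.5]
finger_gap: 0.0852
```

Run:
```python
from h import *
im=pic("wrist","w2")
pic("scene","s2",(300,100,540,280),3)
o=get_obs();print(o['force'],o['position'])
```

```text
[ 0.46531208  0.28145858 -0.86213444] [ 0.59024625 -0.13589383  0.09072709]
```

View pics/w2.png

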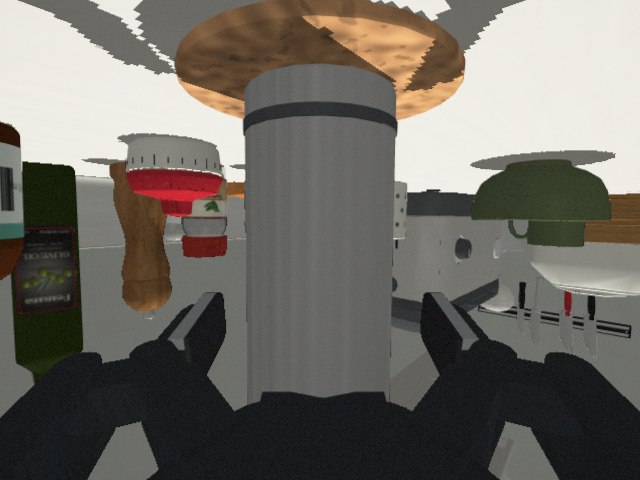

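View pics/s2.png

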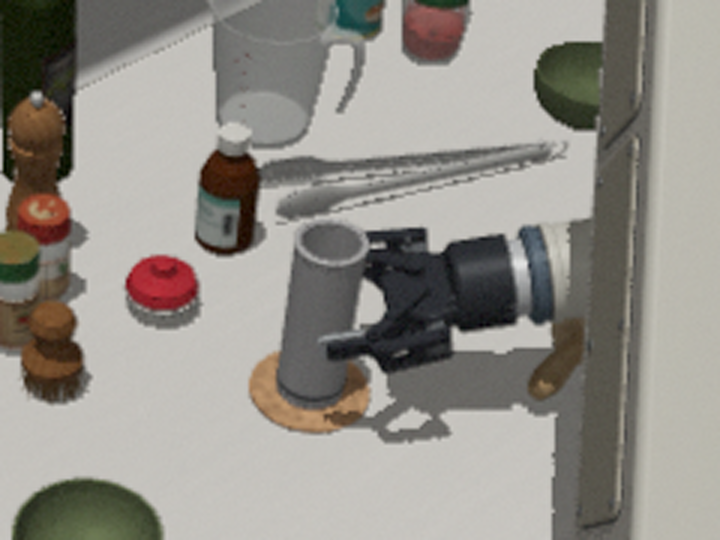

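The pot stands centred between the pads at columns 246 to 396. Closing the gripper now.

Emit:
send_rows --commands '[[[0,0,0],[0,0,0]],[[0,0,0],[0,0,0]],[[0,0,0],[0,0,0]],[[0,0,0],[0,0,0]],[[0,0,0],[0,0,0]],[[0,0,0],[0,0,0]],[[0,0,0],[0,0,0]],[[0,0,0],[0,0,0]]]' --gripper 0.3

```text
clock: 4.6
position: [0.5906, -0.1356, 0.0909]
ee_rot: [-178.2, 77.9, -128.0]
force: [-1.3, -4.7, 4.2]
finger_gap: 0.0564
```

Run:
```python
from h import *
im=pic("wrist","w3")
pic("scene","s3",(300,100,540,280),3)
o=get_obs();print(o['force'],o['position'],o['finger_gap'])
```

```text
[-0.87855803 -4.89648066  5.74528629] [ 0.59062982 -0.13556203  0.09092989] 0.056254997792317865
```

View pics/s3.png

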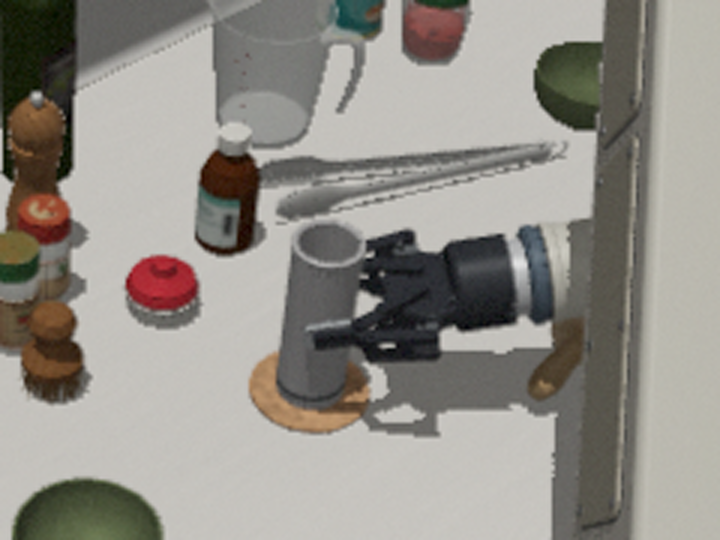

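The scene view shows the pads closed on the middle of the pot, which still stands on the mat; the gap reads 56 mm. Next I'll plan the lift and the carry to the bowl.

Run:
```python
from kin import *
from workcell import get_obs
import json
np.set_printoptions(precision=3,suppress=True,linewidth=150)
o=get_obs();q0=o['joints']
R0=Ro.from_euler('xyz',o['ee_rot'],degrees=True);M=R0.as_matrix();t=M[:,2]
al=np.degrees(np.arcsin(-t[2]));print("al",al,"tool y",M[:,1],"az",np.degrees(np.arctan2(t[1],t[0])))
g=o['position']-.025*t; print("grasp pt",g)
json.dump(dict(al=al,g=list(g),gh=g[2]-.005,pos=list(o['position']),rot=list(o['ee_rot'])),open('g.json','w'))
print("lift tool-axes",R0.inv().apply([0,0,.1])*1000)
q1=ik(o['position']+[0,0,.1],R0)
for th in (150,165,180):
  r=pour(th,0,al,12,g=g[2]-.005,clr=.07);q2=ik(r[0],r[1]);print(th,q1,q2,r[0])
```

```text
al 12.109481447605887 tool y [-0.768  0.64  -0.007] az 50.13162214428158
grasp pt [ 0.575 -0.154  0.096]
lift tool-axes [-97.773  -0.665 -20.978]
150 [-46.485  40.257 112.343  78.559  82.276 117.083] [-19.579  41.913 127.091 110.242  73.954   7.928] [0.621 0.109 0.15 ]
165 [-46.485  40.257 112.343  78.559  82.276 117.083] [-19.785  43.429 117.553  93.219  76.189  16.814] [0.623 0.131 0.15 ]
180 [-46.485  40.257 112.343  78.559  82.276 117.083] [-17.874  45.916 107.83   79.76   81.658  23.811] [0.62  0.153 0.15 ]
```

Emit:
send_rows --commands '[[[-4,0,-1],[0,0,0]],[[-10,0,-2],[0,0,0]],[[-20,0,-4],[0,0,0]],[[-32,0,-7],[0,0,0]],[[-46,0,-10],[0,0,0]],[[-60,0,-13],[0,0,0]],[[-74,-0.5,-16],[0,0,0]],[[-86,-0.5,-19],[0,0,0]],[[-98,-0.5,-21],[0,0,0]],[[-98,-0.5,-21],[0,0,0]],[[-98,-0.5,-21],[0,0,0]]]'

```text
clock: 5.62
position: [0.5903, -0.1351, 0.1915]
ee_rot: [-177.9, 77.8, -127.7]
force: [0.1, -0.4, -4.6]
finger_gap: 0.0564
```

Run:
```python
from kin import *
from h import *
import json
np.set_printoptions(precision=3,suppress=True,linewidth=150)
G=json.load(open('g.json'))
o=get_obs();q0=o['joints'];print(o['position'],o['force'],q0)
pic("scene","s4",(300,60,540,240),3)
r=pour(175,0,G['al'],12,g=G['gh'],clr=.07);q2=ik(r[0],r[1]);print(q2)
for a in plan(q0,q2,4):print(*a)
```

```text
[ 0.59  -0.135  0.191] [ 0.117 -0.377 -4.595] [-46.397  40.068 112.284  78.546  82.24  117.285]
[-18.686  45.009 111.065  83.893  79.57   21.732]
[-3.809 27.659 64.927] [-0.094 -0.022 -0.423]
[ -6.734  63.229 127.055] [-0.18  -0.082 -0.843]
[ -8.564 106.385 185.401] [-0.25  -0.179 -1.26 ]
[ -9.092 156.671 239.02 ] [-0.295 -0.316 -1.669]
```

View pics/s4.png

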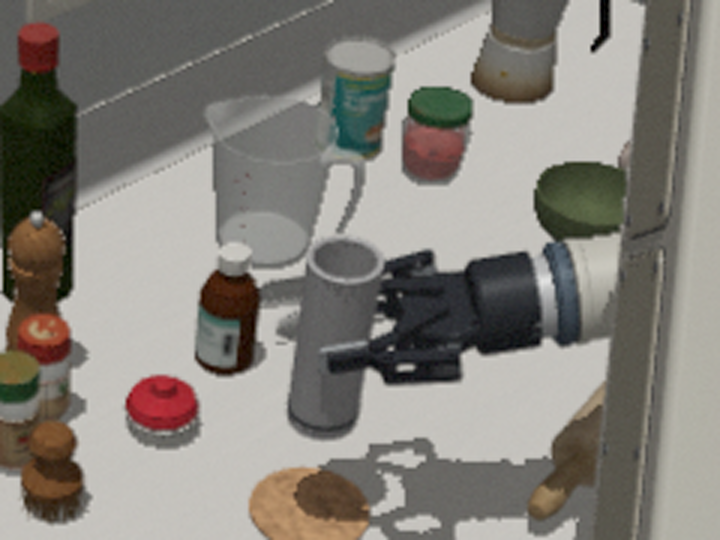

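The pot is lifted clear of the mat, upright, with a firm grip (4.6 N). Carrying and rolling it to level:

Emit:
send_rows --commands '[[[-1,5,13],[-0.02,-0.005,-0.085]],[[-2,11,26],[-0.04,-0.01,-0.17]],[[-2,16,39],[-0.06,-0.015,-0.255]],[[-3,22,52],[-0.075,-0.02,-0.34]],[[-4,28,65],[-0.094,-0.022,-0.423]],[[-4,35,77],[-0.11,-0.034,-0.507]],[[-5,42,90],[-0.13,-0.046,-0.59]],[[-6,49,102],[-0.145,-0.058,-0.675]],[[-6,56,115],[-0.163,-0.07,-0.76]],[[-7,63,127],[-0.18,-0.082,-0.843]],[[-7,63,127],[-0.18,-0.082,-0.843]]]'

```text
clock: 6.58
position: [0.6219, 0.0039, 0.1692]
ee_rot: [-106.2, 42.3, -39.5]
force: [0.5, 0.4, -4.7]
finger_gap: 0.0568
```

Run:
```python
from kin import *
from h import *
import json
np.set_printoptions(precision=3,suppress=True,linewidth=150)
G=json.load(open('g.json'))
o=get_obs();q0=o['joints'];print(o['position'],o['force'],q0)
r=pour(175,0,G['al'],12,g=G['gh'],clr=.07);q2=ik(r[0],r[1]);print(q2)
for a in plan(q0,q2,2):print(*a)
```

```text
[0.622 0.004 0.169] [ 0.471  0.435 -4.694] [-32.339  42.756 111.638  81.238  80.944  69.333]
[-18.686  45.009 111.065  83.893  79.57   21.732]
[-24.422  18.493  64.42 ] [-0.05  -0.08  -0.422]
[-53.761  42.972 125.705] [-0.068 -0.181 -0.841]
```

Emit:
send_rows --commands '[[[-5,4,13],[-0.01,-0.016,-0.085]],[[-10,7,26],[-0.02,-0.032,-0.17]],[[-15,11,39],[-0.03,-0.048,-0.255]],[[-20,15,52],[-0.04,-0.064,-0.34]],[[-24,18.5,64],[-0.05,-0.08,-0.422]],[[-30,23,77],[-0.054,-0.1,-0.506]],[[-36,28,89],[-0.058,-0.12,-0.59]],[[-42,33,101],[-0.062,-0.14,-0.674]],[[-48,38,114],[-0.065,-0.16,-0.758]],[[-54,43,126],[-0.068,-0.181,-0.841]],[[-54,43,126],[-0.068,-0.181,-0.841]],[[-54,43,126],[-0.068,-0.181,-0.841]]]'

```text
clock: 7.58
position: [0.6212, 0.1442, 0.1497]
ee_rot: [-102.0, -2.2, -17.1]
force: [-0.3, 0.1, -4.4]
finger_gap: 0.0566
```

Run:
```python
from kin import *
from h import *
import json
np.set_printoptions(precision=3,suppress=True,linewidth=150)
G=json.load(open('g.json'))
o=get_obs();q0=o['joints'];print(o['position'],o['force'],q0)
R0=Ro.from_euler('xyz',o['ee_rot'],degrees=True)
Rg=Ro.from_euler('xyz',G['rot'],degrees=True)
a=(R0*Rg.inv()).apply([0,0,1]);print("pot axis now",a)
pic("scene","s5",(220,120,460,320),3)
pic("top","t5",(240,180,440,310),4)
for tau,clr in((0,.012),(8,.012)):
  r=pour(175,tau,G['al'],12,g=G['gh'],clr=clr);print(tau,r[0],r[3],R0.inv().apply(r[0]-o['position'])*1000,(R0.inv()*r[1]).as_rotvec())
```

```text
[0.621 0.144 0.15 ] [-0.252  0.126 -4.426] [-18.803  44.951 111.064  83.954  79.596  22.135]
pot axis now [-0.996  0.093  0.012]
0 [0.622 0.146 0.092] 0.068 [-2.071 56.229 13.636] [-0.001 -0.003 -0.007]
8 [0.618 0.146 0.094] 0.06097295826488043 [-5.778 54.075 12.154] [-0.004  0.029 -0.146]
```

View pics/s5.png

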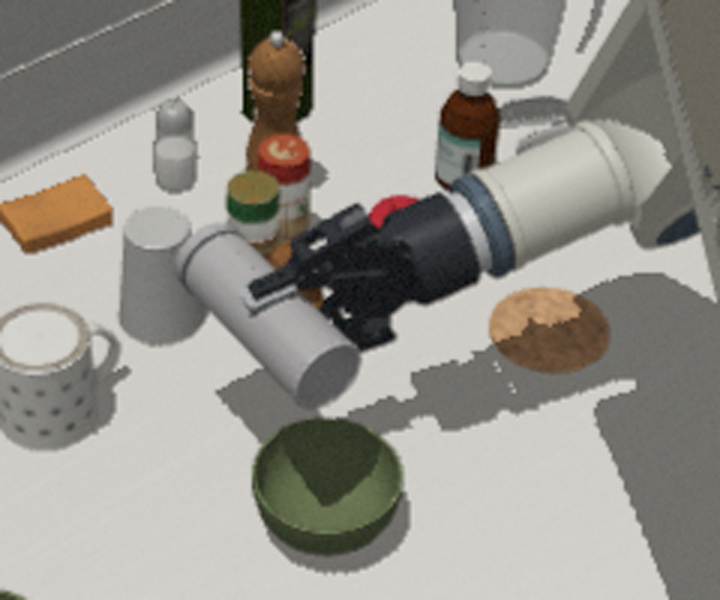

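View pics/t5.png

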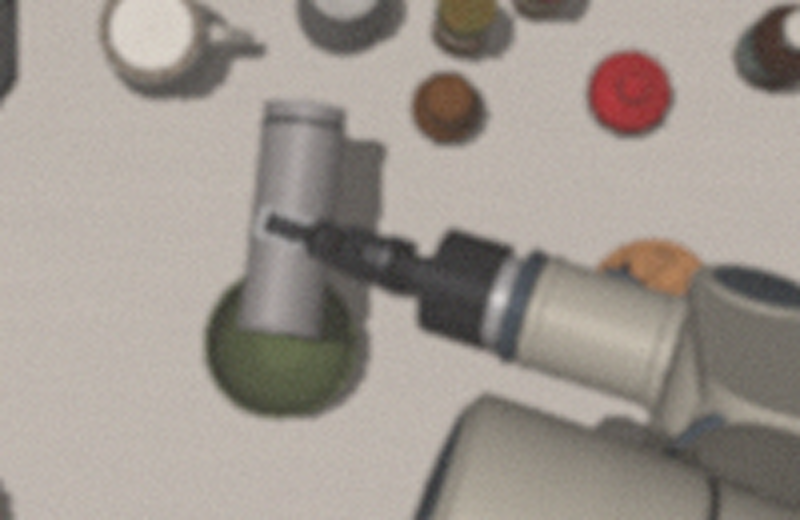

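The scene and top views show the level pot with its mouth over the bowl, clear of the tumbler and brush. I'll lower it next, then tilt in steps.

Run:
```python
from kin import *
from h import *
import json
np.set_printoptions(precision=3,suppress=True,linewidth=150)
G=json.load(open('g.json'))
o=get_obs();R0=Ro.from_euler('xyz',o['ee_rot'],degrees=True)
for tau in (0,4,8,12,16):
  r=pour(175,tau,G['al'],12,g=G['gh'],clr=.011,lip=-.015);print(tau,r[0],r[3],R0.inv().apply(r[0]-o['position'])*1000,(R0.inv()*r[1]).as_rotvec(),ik(r[0],r[1]).round(0))
```

```text
0 [0.63  0.145 0.091] 0.067 [ 5.036 57.358 16.293] [-0.001 -0.004 -0.006] [-18.  52. 109.  85.  79.  17.]
4 [0.628 0.145 0.093] 0.06406307389837257 [ 3.353 55.634 15.452] [-0.002  0.011 -0.076] [-19.  51. 110.  86.  79.  13.]
8 [0.626 0.145 0.094] 0.061097284942499566 [ 1.377 54.102 14.574] [-0.004  0.027 -0.146] [-19.  51. 111.  87.  78.   8.]
12 [0.623 0.145 0.096] 0.058072624409859074 [-0.877 52.816 13.671] [-0.008  0.045 -0.216] [-19.  51. 112.  88.  78.   3.]
16 [0.621 0.145 0.097] 0.05495669379813007 [-3.391 51.828 12.755] [-0.013  0.065 -0.286] [-19.  50. 113.  89.  78.  -2.]
```

Emit:
send_rows --commands '[[[1,12,3],[0,0,0]],[[2,24,7],[0,0,0]],[[3,36,10],[0,0,0]],[[4,46,13],[0,0,0]],[[5,53,15],[0,0,0]],[[5,57,16],[-0.001,-0.004,-0.006]],[[4,56,16],[-0.002,0.004,-0.04]],[[3,55.5,15.5],[-0.002,0.011,-0.076]],[[2,55,15],[-0.003,0.019,-0.11]],[[1,54,14.5],[-0.004,0.027,-0.146]],[[0,53.5,14],[-0.006,0.036,-0.18]],[[-1,53,13.5],[-0.008,0.045,-0.216]]]'

```text
clock: 8.68
position: [0.6236, 0.1457, 0.0958]
ee_rot: [-102.4, -15.2, -17.0]
force: [-0.0, 0.5, -4.9]
finger_gap: 0.0562
```

```bash
cat > chk.py <<'E'
from kin import *
from h import *
import json,sys
np.set_printoptions(precision=3,suppress=True,linewidth=150)
G=json.load(open('g.json'))
o=get_obs();R0=Ro.from_euler('xyz',o['ee_rot'],degrees=True)
Rg=Ro.from_euler('xyz',G['rot'],degrees=True)
print(o['clock'],o['force'],o['finger_gap']);a=(R0*Rg.inv()).apply([0,0,1]);print("tilt below level",-np.degrees(np.arcsin(a[2])))
n=sys.argv[1]
S=read_camera("scene")[:,:,::-1][200:330,260:420];T=read_camera("top")[:,:,::-1][200:300,270:380]
S=cv2.resize(S,None,fx=2.5,fy=2.5,interpolation=cv2.INTER_CUBIC);T=cv2.resize(T,(int(110*3.25),325),interpolation=cv2.INTER_CUBIC)
cv2.imwrite(f"pics/{n}.png",np.hstack([S,T]))
E
python3 chk.py c1;python3 - <<'E'
from chk import *
E
python3 - <<'E'
from kin import *
from h import *
import json
np.set_printoptions(precision=3,suppress=True,linewidth=150)
G=json.load(open('g.json'))
o=get_obs();R0=Ro.from_euler('xyz',o['ee_rot'],degrees=True)
for tau in (12,16,20,24,28,32):
  r=pour(175,tau,G['al'],12,g=G['gh'],clr=.011,lip=-.015);print(tau,r[3],R0.inv().apply(r[0]-o['position'])*1000,(R0.inv()*r[1]).as_rotvec(),ik(r[0],r[1]).round(0))
E
```

```text
8.6833 [-0.036  0.48  -4.923] 0.056189377858134826
tilt below level 11.929148229339116
8.7833 [ 0.17  -0.623 -4.7  ] 0.05638495075443691
tilt below level 11.833967759524082
12 0.058072624409859074 [ 0.368  0.409 -0.317] [-0.001  0.001  0.004] [-19.  51. 112.  88.  78.   3.]
16 0.05495669379813007 [-1.828 -1.091 -1.346] [-0.007  0.02  -0.066] [-19.  50. 113.  89.  78.  -2.]
20 0.051713250160819506 [-4.336 -2.298 -2.387] [-0.015  0.041 -0.136] [-19.  50. 114.  91.  77.  -8.]
24 0.04830039521704148 [-7.146 -3.146 -3.426] [-0.026  0.063 -0.206] [-19.  50. 116.  92.  77. -13.]
28 0.044668203870217894 [-10.246  -3.563  -4.451] [-0.039  0.087 -0.276] [-19.  50. 117.  94.  77. -19.]
32 0.04075548721980825 [-13.622  -3.467  -5.449] [-0.057  0.114 -0.346] [-19.  49. 119.  96.  76. -25.]Traceback (most recent call last):
  File "<stdin>", line 1, in <module>
  File "chk.py", line 9, in <module>
    n=sys.argv[1]
      ~~~~~~~~^^^
IndexError: list index out of range
```

View pics/c1.png

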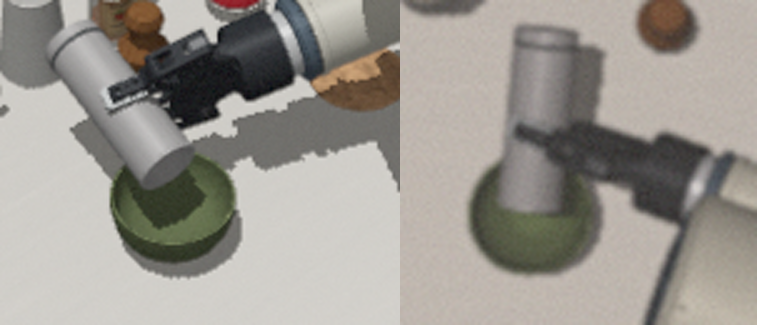

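At 12° the pot's lip hangs inside the bowl rim with nothing touching. I'll tilt slowly on to 22°.

Emit:
send_rows --commands '[[[0,0,0],[-0.001,0.003,-0.01]],[[-1,-0.5,-0.5],[-0.003,0.009,-0.03]],[[-1.5,-1,-1],[-0.005,0.015,-0.05]],[[-2,-1,-1.3],[-0.007,0.02,-0.066]],[[-2.5,-1.5,-1.6],[-0.009,0.025,-0.083]],[[-3,-1.7,-1.8],[-0.011,0.03,-0.1]],[[-3.7,-2,-2],[-0.013,0.036,-0.118]],[[-4.3,-2.3,-2.4],[-0.015,0.041,-0.136]],[[-5,-2.5,-2.6],[-0.018,0.046,-0.153]],[[-5.7,-2.7,-2.9],[-0.02,0.052,-0.171]],[[-5.7,-2.7,-2.9],[-0.02,0.052,-0.171]],[[-5.7,-2.7,-2.9],[-0.02,0.052,-0.171]]]'

```text
clock: 9.78
position: [0.6167, 0.1454, 0.0975]
ee_rot: [-103.3, -25.3, -17.8]
force: [1.4, 0.4, -3.4]
finger_gap: 0.0563
```

```bash
python3 chk.py c2;python3 - <<'E'
from kin import *
from h import *
import json
np.set_printoptions(precision=3,suppress=True,linewidth=150)
G=json.load(open('g.json'))
o=get_obs();R0=Ro.from_euler('xyz',o['ee_rot'],degrees=True)
for tau in (22,26,30,32,34):
  r=pour(175,tau,G['al'],12,g=G['gh'],clr=.011,lip=-.015);print(tau,r[3],R0.inv().apply(r[0]-o['position'])*1000,(R0.inv()*r[1]).as_rotvec(),ik(r[0],r[1]).round(0))
E
```

```text
9.7833 [ 1.399  0.405 -3.44 ] 0.056331583520846766
tilt below level 21.60236994545855
22 0.050030898514923414 [-0.405 -0.158 -0.023] [ 0.    -0.    -0.001] [-19.  50. 115.  91.  77. -10.]
26 0.046515231280233826 [-3.153 -1.265 -1.223] [-0.012  0.023 -0.071] [-19.  50. 116.  93.  77. -16.]
30 0.04275128869403572 [-6.262 -1.957 -2.41 ] [-0.028  0.047 -0.141] [-19.  50. 118.  95.  77. -22.]
32 0.04075548721980825 [-7.953 -2.12  -2.995] [-0.037  0.061 -0.176] [-19.  49. 119.  96.  76. -25.]
34 0.03867064229261808 [-9.734 -2.142 -3.571] [-0.047  0.075 -0.211] [-19.  49. 120.  98.  76. -28.]
```

View pics/c2.png

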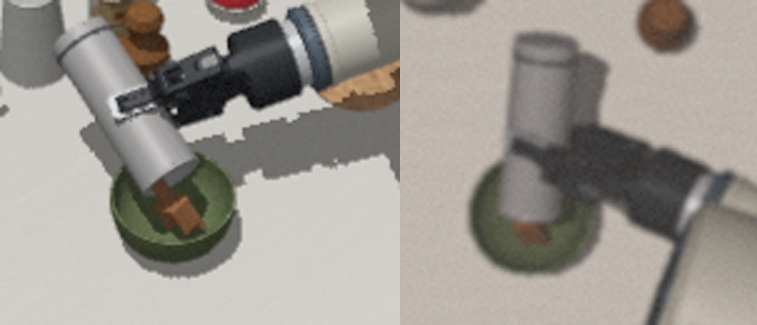

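The scoop's head has slid out into the bowl at (180,212) in the left crop, with the handle still in the mouth. I'll tilt a bit more while drawing the pot back along its axis, so the handle comes out gently.

Run:
```python
from kin import *
from h import *
import json
np.set_printoptions(precision=3,suppress=True,linewidth=150)
G=json.load(open('g.json'))
o=get_obs();R0=Ro.from_euler('xyz',o['ee_rot'],degrees=True)
u=np.array([np.cos(np.radians(175)),np.sin(np.radians(175)),0])
for tau,d in ((24,.004),(27,.015),(27,.03),(27,.045),(27,.06),(27,.08)):
  r=pour(175,tau,G['al'],12,g=G['gh'],clr=.012,lip=-.015);
  p=u*np.cos(np.radians(tau))-np.array([0,0,np.sin(np.radians(tau))])
  x=r[0]-p*d
  print(tau,d,R0.inv().apply(x-o['position'])*1000,(R0.inv()*r[1]).as_rotvec(),ik(x,r[1]).round(0))
```

```text
24 0.004 [ 2.61  -1.773 -0.034] [-0.005  0.011 -0.036] [-19.  49. 115.  92.  77. -13.]
27 0.015 [11.226 -3.61   1.007] [-0.015  0.029 -0.088] [-18.  49. 115.  93.  77. -15.]
27 0.03 [25.921 -4.86   3.744] [-0.015  0.029 -0.088] [-18.  48. 114.  93.  76. -13.]
27 0.045 [40.616 -6.11   6.48 ] [-0.015  0.029 -0.088] [-18.  48. 113.  93.  76. -11.]
27 0.06 [55.311 -7.36   9.217] [-0.015  0.029 -0.088] [-17.  48. 111.  93.  76. -10.]
27 0.08 [74.905 -9.026 12.866] [-0.015  0.029 -0.088] [-17.  47. 109.  93.  76.  -7.]
```

Emit:
send_rows --commands '[[[1.3,-0.9,0],[-0.002,0.005,-0.018]],[[2.6,-1.8,0],[-0.005,0.011,-0.036]],[[5.5,-2.4,0.3],[-0.008,0.017,-0.053]],[[8.5,-3,0.7],[-0.012,0.023,-0.07]],[[11,-3.6,1],[-0.015,0.029,-0.088]],[[15,-4,1.7],[-0.015,0.029,-0.088]],[[18.5,-4.2,2.4],[-0.015,0.029,-0.088]],[[22,-4.5,3],[-0.015,0.029,-0.088]],[[26,-4.9,3.7],[-0.015,0.029,-0.088]],[[26,-4.9,3.7],[-0.015,0.029,-0.088]]]'

```text
clock: 10.72
position: [0.64, 0.143, 0.1127]
ee_rot: [-103.9, -30.7, -18.3]
force: [0.4, -0.2, -3.7]
finger_gap: 0.0564
```

```bash
python3 chk.py c3
```

```text
10.7167 [ 0.384 -0.199 -3.681] 0.056379194925125206
tilt below level 26.72785440520362
```

View pics/c3.png

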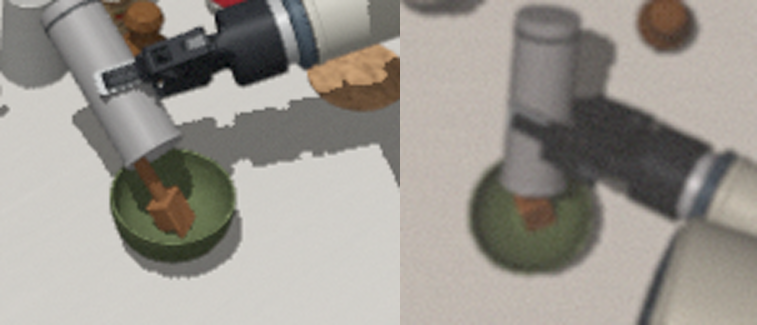

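Emit:
send_rows --commands '[[[3,0,0.6],[0,0,0]],[[6,0,1.3],[0,0,0]],[[9,0,2],[0,0,0]],[[12,0,2.6],[0,0,0]],[[15,0,3.2],[0,0,0]],[[18,0,3.9],[0,0,0]],[[21,0,4.5],[0,0,0]],[[24,0,5.2],[0,0,0]],[[27,0,5.8],[0,0,0]],[[30,0,6.4],[0,0,0]],[[30,0,6.4],[0,0,0]]]'

```text
clock: 11.73
position: [0.6669, 0.1407, 0.1265]
ee_rot: [-103.9, -30.6, -18.3]
force: [0.3, -0.0, -3.3]
finger_gap: 0.0564
```

```bash
python3 chk.py c4
```

```text
11.7333 [ 0.29  -0.018 -3.267] 0.05640442717986925
tilt below level 26.707177750394898
```

View pics/c4.png

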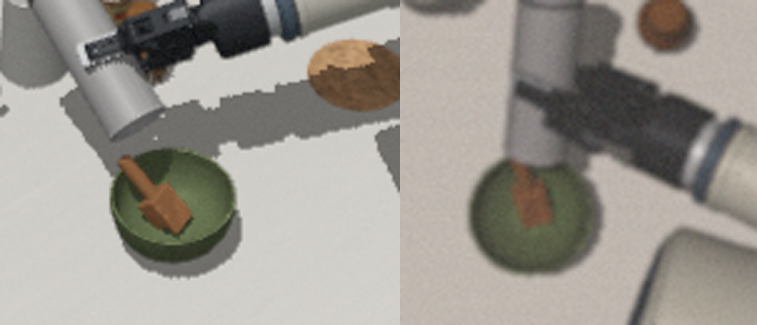

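Run:
```python
from h import *
S=read_camera("scene")[:,:,::-1][245:315,295:365];T=read_camera("top")[:,:,::-1][240:290,285:335]
cv2.imwrite("pics/z1.png",np.hstack([cv2.resize(S,(400,400),interpolation=cv2.INTER_CUBIC),cv2.resize(T,(400,400),interpolation=cv2.INTER_CUBIC)]))
```

```text
(no output)
```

View pics/z1.png

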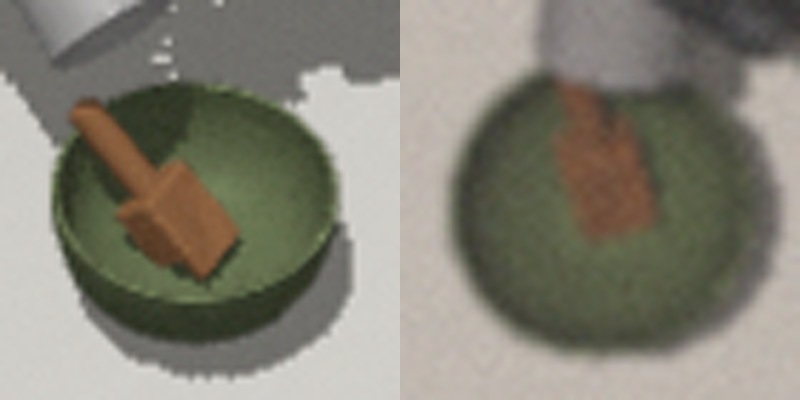

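The scoop lies wholly out of the pot, head on the bowl floor and handle leaning on the back-left rim. I'll lift the pot clear and take it back.

Run:
```python
from kin import *
from h import *
import json
np.set_printoptions(precision=3,suppress=True,linewidth=150)
G=json.load(open('g.json'))
o=get_obs();R0=Ro.from_euler('xyz',o['ee_rot'],degrees=True)
up=o['position']+[0,-.01,.08]
print(R0.inv().apply(up-o['position'])*1000)
qu=ik(up,R0)
Rg=Ro.from_euler('xyz',G['rot'],degrees=True)
qt=ik(np.array(G['pos'])+[0,0,.09],Rg);print(qu,qt)
```

```text
[ 43.392 -63.011 -25.431]
[-18.45   38.973 111.722  90.123  76.169  -1.314] [-46.485  41.336 112.26   78.693  82.08  116.097]
```

Emit:
send_rows --commands '[[[4,-6,-2.5],[0,0,0]],[[9,-13,-5],[0,0,0]],[[15,-22,-9],[0,0,0]],[[22,-32,-13],[0,0,0]],[[29,-42,-17],[0,0,0]],[[35,-51,-20],[0,0,0]],[[40,-58,-23],[0,0,0]],[[43,-63,-25],[0,0,0]],[[43,-63,-25],[0,0,0]]]'

```text
clock: 12.68
position: [0.6664, 0.131, 0.2076]
ee_rot: [-103.9, -30.7, -18.3]
force: [0.5, -1.0, -3.9]
finger_gap: 0.0565
```

```bash
cat > ret.py <<'E'
from kin import *
from h import *
import json,sys
np.set_printoptions(precision=3,suppress=True,linewidth=150)
G=json.load(open('g.json'))
o=get_obs();q0=o['joints']
Rg=Ro.from_euler('xyz',G['rot'],degrees=True)
qt=ik(np.array(G['pos'])+[0,0,.09],Rg);print(o['clock'],o['force'],q0,qt)
for a in plan(q0,qt,int(sys.argv[1])):print(*a)
E
python3 ret.py 6
python3 - <<'E'
from h import *
S=read_camera("scene")[:,:,::-1][245:315,295:365];T=read_camera("top")[:,:,::-1][240:290,285:335]
cv2.imwrite("pics/z2.png",np.hstack([cv2.resize(S,(400,400),interpolation=cv2.INTER_CUBIC),cv2.resize(T,(400,400),interpolation=cv2.INTER_CUBIC)]))
E
```

```text
12.6833 [ 0.527 -0.993 -3.941] [-18.357  38.774 111.551  90.171  76.139  -1.082] [-46.485  41.336 112.26   78.693  82.08  116.097]
[  6.82   21.254 -43.337] [-0.017  0.038  0.359]
[ 10.46   40.403 -87.241] [-0.021  0.082  0.719]
[  10.971   57.387 -131.4  ] [-0.008  0.129  1.079]
[   8.427   72.163 -175.509] [0.022 0.178 1.438]
[   2.923   84.701 -219.267] [0.072 0.225 1.797]
[  -5.425   94.992 -262.385] [0.143 0.265 2.153]
```

View pics/z2.png

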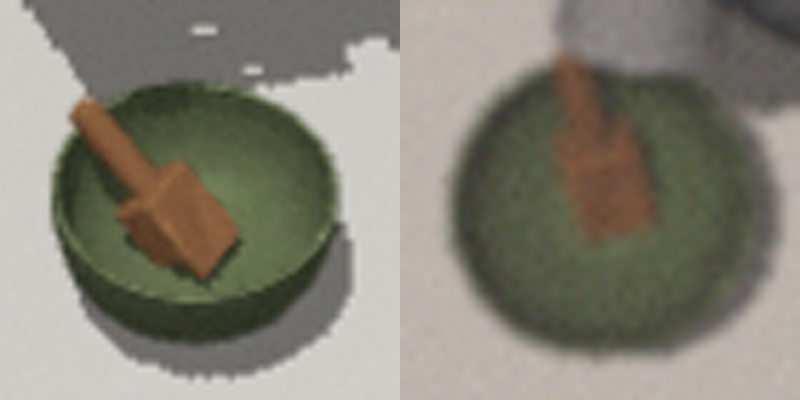

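The scoop rests in the bowl, its handle tip on the back rim, and it hasn't moved since the last picture. Rolling the pot back upright:

Emit:
send_rows --commands '[[[2,7,-14],[-0.006,0.012,0.12]],[[5,14,-29],[-0.012,0.025,0.24]],[[7,21,-43],[-0.017,0.038,0.359]],[[8,28,-58],[-0.018,0.052,0.48]],[[9,34,-73],[-0.02,0.067,0.6]],[[10,40,-87],[-0.021,0.082,0.719]],[[11,46,-102],[-0.017,0.098,0.84]],[[11,52,-117],[-0.012,0.113,0.96]],[[11,57,-131],[-0.008,0.129,1.079]],[[11,57,-131],[-0.008,0.129,1.079]],[[11,57,-131],[-0.008,0.129,1.079]]]'

```text
clock: 13.7
position: [0.6423, -0.0098, 0.1902]
ee_rot: [-104.0, 28.3, -39.4]
force: [0.3, 0.9, -3.6]
finger_gap: 0.056
```

```bash
python3 ret.py 4
```

```text
13.7 [ 0.283  0.855 -3.597] [-32.448  40.255 111.948  84.416  79.053  57.342] [-46.485  41.336 112.26   78.693  82.08  116.097]
[ 12.577   4.299 -32.241] [0.018 0.025 0.271]
[ 23.282   9.509 -64.598] [0.044 0.044 0.542]
[ 32.114  15.592 -96.947] [0.075 0.057 0.812]
[  39.08    22.511 -129.165] [0.112 0.063 1.083]
```

Emit:
send_rows --commands '[[[6,2,-16],[0.009,0.012,0.135]],[[12.5,4,-32],[0.018,0.025,0.271]],[[18,7,-48],[0.031,0.035,0.406]],[[23,9.5,-65],[0.044,0.044,0.542]],[[28,12.5,-81],[0.06,0.05,0.677]],[[32,15.5,-97],[0.075,0.057,0.812]],[[36,19,-113],[0.093,0.06,0.948]],[[39,22.5,-129],[0.112,0.063,1.083]],[[39,22.5,-129],[0.112,0.063,1.083]],[[39,22.5,-129],[0.112,0.063,1.083]],[[39,22.5,-129],[0.112,0.063,1.083]]]'

```text
clock: 14.62
position: [0.5896, -0.1342, 0.1805]
ee_rot: [-177.2, 77.9, -126.9]
force: [0.6, -0.1, -2.7]
finger_gap: 0.0567
```

Run:
```python
from kin import *
from h import *
import json
np.set_printoptions(precision=4,suppress=True,linewidth=150)
G=json.load(open('g.json'))
o=get_obs();R0=Ro.from_euler('xyz',o['ee_rot'],degrees=True)
Rg=Ro.from_euler('xyz',G['rot'],degrees=True)
print("axis",(R0*Rg.inv()).apply([0,0,1]),o['position'],o['force'])
for h in (.09,.01,.001,0): print(h,R0.inv().apply(np.array(G['pos'])+[0,0,h]-o['position'])*1000,(R0.inv()*Rg).as_rotvec())
C=cam("wrist")
pic("scene","s6",(300,80,540,260),3);pic("wrist","w6")
print(proj(C,[.575,-.154,.005]))
```

```text
axis [-0.0029  0.002   1.    ] [ 0.5896 -0.1342  0.1805] [ 0.6018 -0.1494 -2.7368]
0.09 [-0.3493 -1.6727 -0.5242] [0.002  0.0003 0.004 ]
0.01 [77.8709 -0.8592 16.2371] [0.002  0.0003 0.004 ]
0.001 [86.6707 -0.7677 18.1227] [0.002  0.0003 0.004 ]
0 [87.6484 -0.7576 18.3322] [0.002  0.0003 0.004 ]
[ 321.0408 -165.1964]
```

View pics/s6.png

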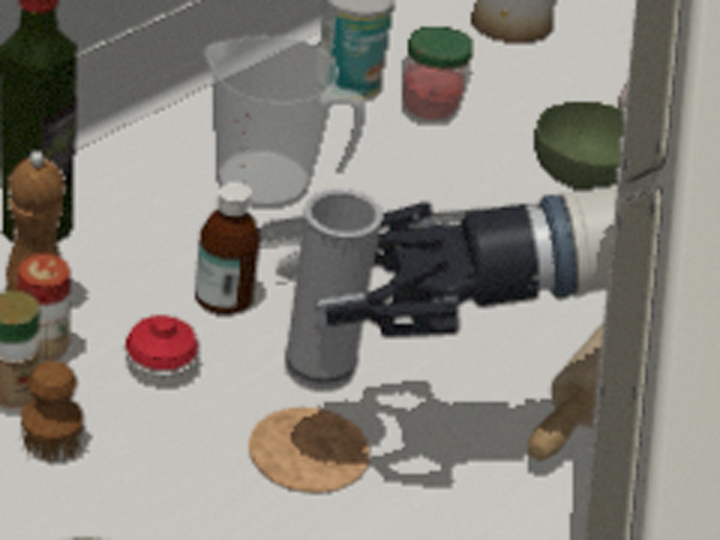

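View pics/w6.png

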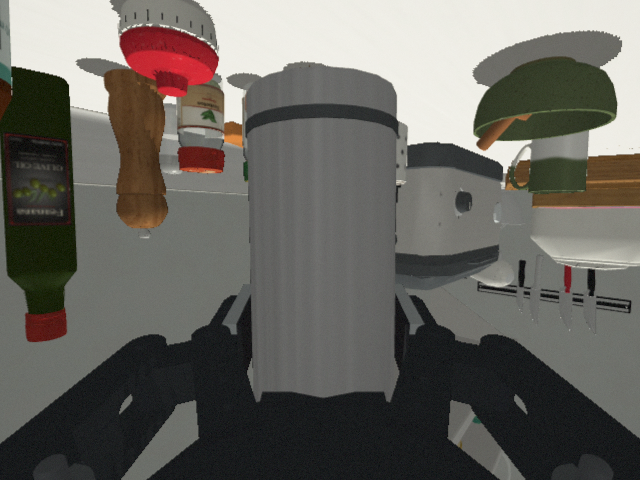

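The pot is upright above the mat, and the wrist view shows the same position in the hand. At upper right, the scoop handle pokes out over the bowl rim at (480 to 528, 115 to 150). I'll lower the pot now.

Emit:
send_rows --commands '[[[8,-1,1.7],[0.002,0,0.004]],[[18,-1,3.8],[0.002,0,0.004]],[[30,-1,6.3],[0.002,0,0.004]],[[42,-1,8.8],[0.002,0,0.004]],[[54,-0.8,11.3],[0.002,0,0.004]],[[64,-0.8,13.4],[0.002,0,0.004]],[[72,-0.8,15],[0.002,0,0.004]],[[78,-0.8,16.3],[0.002,0,0.004]],[[82,-0.8,17.1],[0.002,0,0.004]],[[84,-0.8,17.5],[0.002,0,0.004]],[[85,-0.8,17.8],[0.002,0,0.004]],[[85,-0.8,17.8],[0.002,0,0.004]]]'

```text
clock: 15.72
position: [0.5903, -0.1361, 0.0939]
ee_rot: [-179.3, 77.9, -129.2]
force: [0.4, 0.0, -4.0]
finger_gap: 0.0562
```

Emit:
send_rows --commands '[[[0.7,0,0.1],[0,0,0]],[[1.4,0,0.3],[0,0,0]],[[2,0,0.4],[0,0,0]],[[2.6,0,0.5],[0,0,0]],[[2.6,0,0.5],[0,0,0]],[[2.6,0,0.5],[0,0,0]]]'

```text
clock: 16.22
position: [0.5902, -0.136, 0.0912]
ee_rot: [-179.3, 77.9, -129.2]
force: [0.7, -0.7, -3.2]
finger_gap: 0.0566
```

Run:
```python
from h import *
np.set_printoptions(precision=4,suppress=True)
o=get_obs();print(o['position'],o['force'],o['moment'])
pic("scene","s7",(300,100,540,280),3);pic("wrist","w7")
```

```text
[ 0.5902 -0.136   0.0912] [ 0.6538 -0.7302 -3.1581] [-0.7543  0.6697  0.0134]
```

View pics/s7.png

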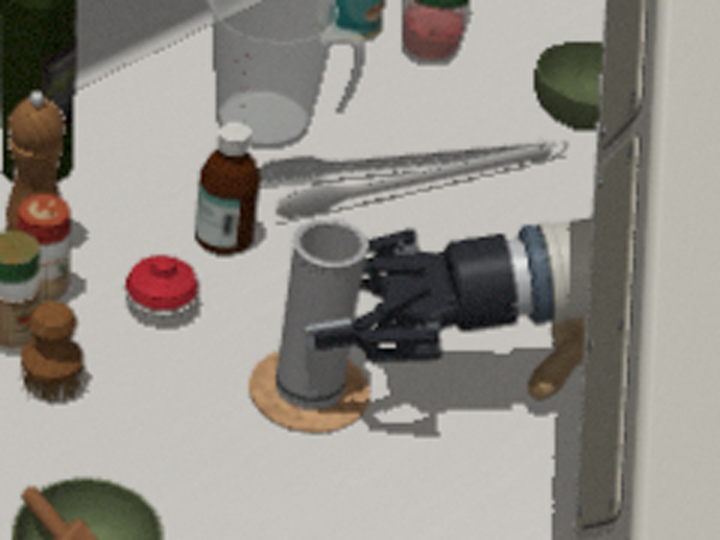

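View pics/w7.png

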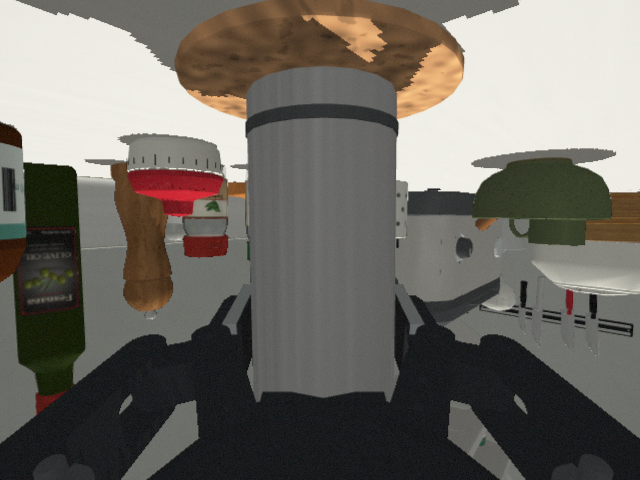

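Position matches the original grasp, but the load has barely come off. I'll inch down a little further.

Emit:
send_rows --commands '[[[0.4,0,0.1],[0,0,0]],[[0.8,0,0.2],[0,0,0]],[[1.2,0,0.25],[0,0,0]],[[1.2,0,0.25],[0,0,0]],[[1.2,0,0.25],[0,0,0]]]'

```text
clock: 16.73
position: [0.5903, -0.136, 0.0907]
ee_rot: [-179.3, 78.0, -129.2]
force: [-0.9, -0.1, 5.4]
finger_gap: 0.0563
```

Contact confirmed (+5.4 N). Releasing.

Emit:
send_rows --commands '[[[0,0,0],[0,0,0]],[[0,0,0],[0,0,0]],[[0,0,0],[0,0,0]],[[0,0,0],[0,0,0]],[[0,0,0],[0,0,0]],[[0,0,0],[0,0,0]],[[0,0,0],[0,0,0]]]' --gripper 1.0

```text
clock: 17.32
position: [0.5902, -0.136, 0.0898]
ee_rot: [-179.3, 77.9, -129.3]
force: [0.5, -0.7, 0.7]
finger_gap: 0.0854
```

Emit:
send_rows --commands '[[[0,0,-8],[0,0,0]],[[0,0,-20],[0,0,0]],[[0,0,-40],[0,0,0]],[[0,0,-60],[0,0,0]],[[0,0,-80],[0,0,0]],[[0,0,-100],[0,0,0]],[[0,0,-120],[0,0,0]],[[0,0,-135],[0,0,0]],[[0,0,-140],[0,0,0]],[[0,0,-140],[0,0,0]]]'

```text
clock: 18.15
position: [0.5019, -0.2426, 0.1195]
ee_rot: [-179.1, 77.9, -129.1]
force: [0.2, -0.2, 0.6]
finger_gap: 0.0855
```

Run:
```python
from h import *
np.set_printoptions(precision=4,suppress=True)
o=get_obs();print(o['clock'],o['position'],o['force'],o['joints'])
pic("scene","s8",(240,120,480,320),3);pic("wrist","w8");pic("top","t8",(280,220,440,300),5)
```

```text
18.15 [ 0.5019 -0.2426  0.1195] [ 0.1828 -0.2355  0.6249] [-60.3124  48.9504 107.1383  66.7232  86.8591 112.1898]
```

View pics/s8.png

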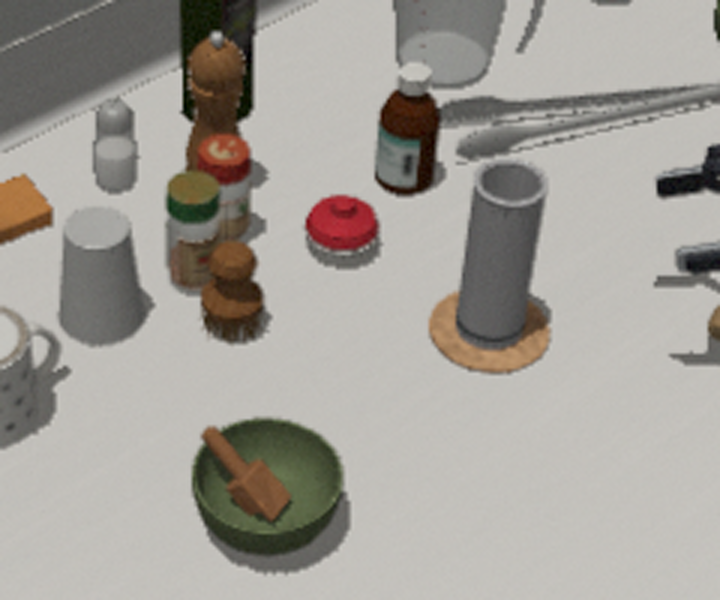

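View pics/w8.png

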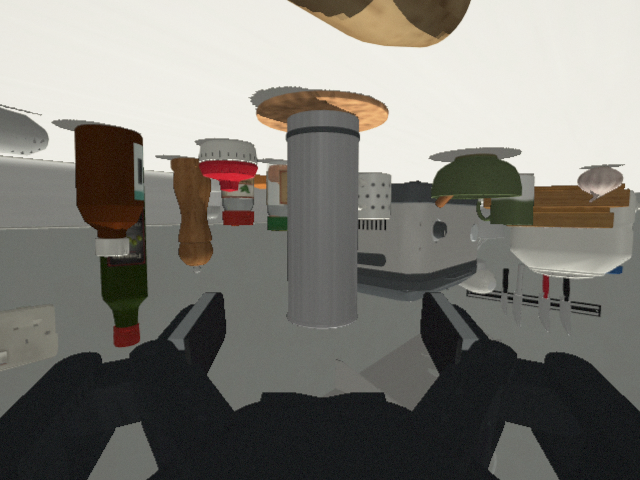

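View pics/t8.png

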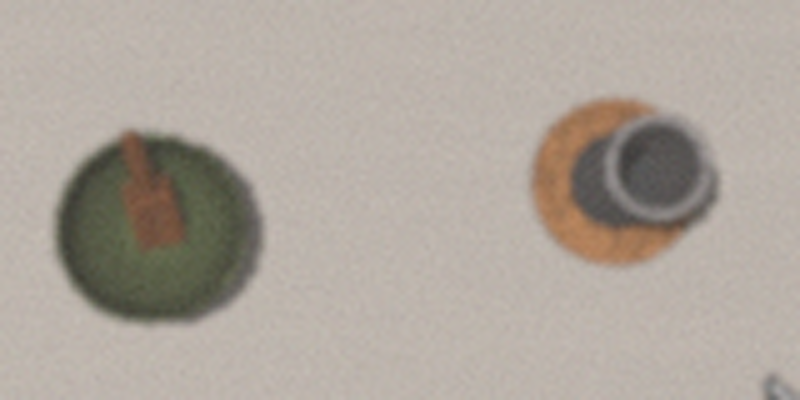

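Run:
```python
from h import *
np.set_printoptions(precision=4,suppress=True)
T=cam("top");S=cam("scene")
def tri(a,b):
    o1,d1=ray(T,a);o2,d2=ray(S,b)
    s=np.linalg.lstsq(np.array([d1,-d2]).T,o2-o1,rcond=None)[0];p,q=o1+s[0]*d1,o2+s[1]*d2
    return (p+q)/2,np.linalg.norm(p-q)
t=tri((306,247.5),(310.5,265.5));print("tail",t)
h=tri((312.2,268.5),(332,286));print("head end top-edge",h)
print("bowl",onz(T,(280+157/5,220+228/5),.056))
```

```text
tail (array([0.5917, 0.1439, 0.0599]), np.float64(0.004559271540111252))
head end top-edge (array([0.5322, 0.1264, 0.028 ]), np.float64(0.00047732159563730484))
bowl [0.5398 0.1283 0.056 ]
```

The triangulated handle tip is at about 54 mm from the bowl's axis and 60 mm high, so it sits right at the rim. That puts the scoop's middle about 23 mm off the axis and 44 mm up, below the rim. I'll compare with the first picture to see whether anything else moved.

Run:
```python
from h import *
for n in("scene","top"):
    a=cv2.imread(f"pics/{n}0.png").astype(int);b=pic(n,n+"9").astype(int)
    m=(cv2.GaussianBlur(np.abs(a-b).max(2).astype(np.float32),(5,5),0)>25).astype(np.uint8)
    k,l,s,c=cv2.connectedComponentsWithStats(m)
    print(n,[(s[i][:5].tolist()) for i in range(1,k) if s[i,4]>6])
o=get_obs();print(o['clock'],o['force'],o['dq'].max())
```

```text
scene [[569, 0, 5, 9, 30], [456, 0, 184, 361, 32778], [306, 261, 31, 34, 404], [582, 298, 16, 54, 319], [602, 301, 5, 4, 15], [608, 309, 5, 3, 12], [625, 320, 6, 5, 17], [636, 324, 4, 4, 13], [580, 336, 3, 3, 9], [578, 352, 3, 3, 8], [633, 361, 7, 7, 35], [560, 368, 8, 9, 33], [477, 388, 45, 29, 704], [532, 397, 4, 6, 14], [625, 396, 7, 3, 15], [634, 400, 6, 5, 21], [527, 404, 4, 3, 10], [619, 420, 15, 13, 71], [610, 434, 30, 24, 260]]
top [[305, 246, 4, 9, 22], [405, 251, 7, 8, 41], [306, 259, 4, 2, 7], [309, 259, 8, 9, 42], [295, 271, 341, 209, 31891], [396, 393, 4, 2, 7], [319, 394, 16, 12, 125], [331, 399, 27, 14, 157], [636, 441, 4, 3, 10], [430, 450, 13, 9, 62], [629, 455, 11, 25, 195]]
18.4 [ 0.43547218  0.67114368 -0.63076618] 0.12654381868223832
```

The only differences are the robot, the scoop in the bowl, and the scoop gone from the pot. The pot, mat, bowl and bystanders show no change.

```bash
python3 -c "
from workcell import *
print(sign_off())"
```

```text
the job is handed in; nothing more can be done
None
```

The scoop is in the green bowl and the pot stands upright on its cork mat; I handed the job in at 18.4 s of the 72 s allowed. I gripped the pot from the side, rolled it level over the bowl, and tilted it with its lip just inside the rim. The scoop's head slid out between 12° and 22° below level. I then drew the pot back at about 27° so the handle came out gently, and set the pot down.

**Last checks:**
- **Pot:** in the final views it is upright and centred on the mat, with the gripper open and about 0.14 m clear of it.
- **Scoop:** its head is on the bowl floor and its handle leans on the back rim, the tip about level with the rim or just past it. Its middle is about 44 mm up, below the 56 mm rim. It did not shift in the pictures I took after it came out. I chose not to push it in any deeper.
- **Everything else:** comparing the scene and top pictures with the first ones showed changes only at the scoop, the pot's now-empty inside and the arm. The bowl is on its foot and the bystanders show no movement.

**Disagreements:** my first arm model was about 28 mm out at one pose, so I refitted it before going near the pot. When I first measured the mat, the two views differed by about 8 mm because the pot hid part of it, so I used the pot's own position instead.

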